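# Turn the castle nut to its next slot and lock it with the pin

## Task

The castle nut on the practice-block holder has to be locked: turn it clockwise (seen from above), tightening it, just as far as the next slot that lines up with the cross hole of the spindle, and no further. Then take the lock pin from the red tray, feel gently for the cross hole with its tip, and slide the pin through the slot and the hole until its head is up against the nut; let go and leave it there. Do not force the pin, which bends easily, and leave the other instruments and the vial where they are.

Things in the scene. Friction and masses are not known exactly. Their poses are not given: they have to be found in the camera images.
- fixture: Fixed holder for practice blocks: grey base plate 150 x 180 x 12 mm (x -75 to 75, y -55 to 125 mm), a pedestal 48 mm across with a washer on top, 36 mm above the table, under the castle nut. A clamp bar, 30 mm wide, top 34 mm above the table, runs from under the nut along +y to a white block. Origin: on the table, on the axis of nut and spindle; z up.
- spindle_top (a point): Top of the fixed upright steel spindle, 26 mm thick, on its axis, 96 mm above the table; axes as the holder's. Its cross hole runs level along the holder's x, right through, 9 mm wide, 7.5 mm high, mouths 12 mm from the axis; the pin may enter from -x or +x. The hole's HEIGHT differs from spindle to spindle and is not measured: its centre is 55 to 71 mm above the table. Feel for it.
- nut (a joint): Turn of the castle nut about its upright axis, rad, growing CLOCKWISE seen from above. 0: a pair of slots lines up with the cross hole (the slots that come next), and a pair of flats faces the holder's +x and -x. It starts at -0.8 to -0.3, that much short. It turns stiffly (0.4 N m), stays where it is left and does not rise or sink.
- nut_centre (a point): Centre of the nut, on its axis, 55.5 mm above the table. Steel hexagon, 46 mm across flats, 39 mm high (36 to 75 mm above the table). Six slots, 10 mm wide, one in the middle of each flat, open at the top, 25 mm deep (floor 50 mm above the table). The point's x points at the middle of a flat and turns with the nut; at joint 0 it is the holder's x.
- pin_grip (a point): Centre of the lock pin's steel head, which is also on the axis of its shank. The head is an upright block 22 mm (pin's x) by 18 mm (pin's y, the width to grip) by 40 mm high; the pin stands on the foot of this block on the tray's floor (5 mm above the table), so that this point starts 25 mm above the table. The pin's x axis points along its shank, away from the head, level. 70 g, foot weighted.
- pin: The lock pin, origin at the middle of the underside of the head (20 mm below pin_grip); axes as described there.
- pin_face (a point): The middle of the head's face from which the shank comes out, 11 mm ahead of the head's centre along the pin's x; it is to come up against the flat of the nut (23 mm from the nut's axis).
- pin_tip (a point): Tip of the shank, 70 mm ahead of the head's centre along the pin's x. The shank is round, 6 mm thick and 59 mm long, with a flat tip of 5 mm and only a 0.5 mm chamfer.
- tray: Fixed red instrument tray, 300 (x) x 280 (y) x 25 mm high, walls and floor 5 mm; origin under its centre. The pin stands near its middle, the instruments lie along its sides.
- probe: Bystander: instrument with a blue handle, 165 mm long, 8 mm thick, lying along the tray's x at its +y side; origin 30 mm ahead of its handle's middle, underneath.
- elevator: Bystander: the like, at the tray's -y side.
- scaler: Bystander: the like, outside the elevator at the tray's -y side.
- vial: Bystander: small amber vial, 26 mm across, 45 mm high, standing on the table; origin under its centre.

How it is judged:
By the outcome, as a careful person would: the job done as asked, in the order asked, and still so for the second after the job is handed in, with the robot touching nothing.
It also fails if it takes over 72 s, if anything falls off the work surface, if the arm or the gripper's body presses on something with over 40 N, if the wrist force passes 120 N, or if a joint passes its speed limit or range.

## Robot

A 6-joint arm with a two-finger parallel gripper is mounted at the origin on the work surface. World frame = base frame: x ahead of the robot, y to its left, z up, the work surface at z = 0. Lengths are in m, angles in rad, forces in N, time in s.
With the tool pointing down it reaches from about 0.35 to 0.875 m from the base axis. Payload 4.2 kg.
Tool frame: the origin (TCP) lies midway between the tips of the shut fingers; the grasp point (between the pads) lies 19 mm behind it; z points along the fingers, y is the direction in which the jaws open and shut (so a half turn about z gives the same grasp; the last joint's range is limited). The gripper opens to 87 mm and grips with 3 to 60 N. Pads are 19 mm wide; open, the fingers measure 117 mm over their backs; the gripper's body (75 mm by 190 mm) begins 51 mm behind the grasp point.
Start: joints at [-1.04, 0.385, 0.008, 0, -1.194, -0.259], TCP at [0.168, -0.602, 0.188] pointing down, gripper open.
Joint ranges: [-3.14, 3.14], [-1.21, 2.06], [-1.07, 1.41], [-3.16, 2.05], [-2.99, -0.16], [-3.1, 3.1]. Speed limits (rad/s): [2.79, 2.79, 3.14, 3.14, 3.14, 3.14].

## Interface

Orientations are given as a unit quaternion [x, y, z, w].
In Python, from station import ctrl gives the robot as it stands. The module is installed in compiled form; this text tells all that it offers.
- The arm moves only by the tool servo_tool, never from a script. Its arguments are lists of equal length, an entry for each row: "hand": the gripper command: -1 is shut, 1 is fully open, values between are in proportion; "xyz": the shift along the tool's x, y, z in mm, a list of three; "rotation": the turn, a rotation vector about the tool's x, y, z in units of 10 degrees (1.0 is 10 degrees), a list of three. In form: {"hand": [hand, ...], "xyz": [[tx, ty, tz], ...], "rotation": [[rx, ry, rz], ...]}. A call has 1 to 20 rows; each row is the pose to reach, as a shift and turn from the pose commanded when the call began, along the tool's axes at that moment; what a row does not reach only later rows make up. A row lasts 1/8 s, in which the tool goes at most 62.5 mm and 10.7 degrees, less where a joint would pass 70% of its speed; a pose out of reach is approached as far as the arm can. A call with a gripper value outside its range is refused whole. The fingers move at their own pace and stop on an object; "grip_force" is the grip in N (left out, the last holds). Time passes only in rows, so rows that repeat a pose let the fingers close. It gives the time, the measured TCP pose, the force and the opening at its end, in the units of the state.
- ctrl.sense(): the state, without advancing time (a new reading comes with each control period).
- ctrl.snapshot(name): name is "side" or "top"; returns a dict with "pixels" (384x512x3 uint8, red, green, blue), "fx", "fy", "cx", "cy" (pixels), "position" and "orientation" of the camera in the world. Camera axes: x right, y down, z forward; pixel columns grow to the right and rows downward; lengths in m; the calibration is good to about 2 mm. A picture is of the moment at which its call begins. There is no depth.
- ctrl.job_done(): hands the job in, once; it reports no verdict.
The state is a dict: "time": time; "q": joint angles; "joint_velocities": joint speeds; "effort": joint torques, N m; "tool_pos": TCP position; "tool_rot": TCP orientation; "force": force on the tool from outside, world axes, zero at the start; "ft_torque": the same for the moment, N m; "opening": finger opening in m.
Only numpy, scipy, OpenCV 4.12 (cv2) and the standard library are available. Lean on these libraries where they do the work, as an engineer would, in place of code of your own. Each camera call takes 0.05 s, during which the arm holds its last target.

## Working session

There is one attempt and no reset: what is moved stays moved. The work goes in short steps, Python scripts to look and compute and a tool call to move; the robot and the scene stay as the last step left them, time stands still between calls to the robot, and variables do not carry over. Pictures are saved under pics/ and viewed, and the job is handed in when it is done.

Besides the shell and the picture viewer there is one more tool, called as name(argument=value, ...) on one line, values as JSON. servo_tool: Moves the arm, as the interface text tells. Its arguments: {"type":"object","properties":{"hand":{"type":"array","items":{"type":"number"}},"xyz":{"type":"array","items":{"type":"array","items":{"type":"number"}}},"rotation":{"type":"array","items":{"type":"array","items":{"type":"number"}}},"grip_force":{"type":"number"}},"required":["hand","xyz","rotation"]}

```bash
mkdir -p pics
cat > h.py <<'E'
import numpy as np, cv2, json
from station import ctrl
from scipy.spatial.transform import Rotation as R
def snap(n,f):
    s=ctrl.snapshot(n); cv2.imwrite('pics/'+f+'.png',s['pixels'][:,:,::-1])
    np.savez('pics/'+f+'.npz',**{k:np.array(v) for k,v in s.items()})
    return s
def ray(s,u,v):
    d=np.array([(u-s['cx'])/s['fx'],(v-s['cy'])/s['fy'],1.]);return np.array(s['position']),R.from_quat(s['orientation']).as_matrix()@d
def onz(s,u,v,z):
    p,d=ray(s,u,v);return p+d*(z-p[2])/d[2]
def proj(s,P):
    c=R.from_quat(s['orientation']).as_matrix().T@(np.array(P)-s['position']);return s['fx']*c[0]/c[2]+s['cx'],s['fy']*c[1]/c[2]+s['cy']
def load(f): return dict(np.load('pics/'+f+'.npz'))
E
python3 - <<'E'
from h import *
for n in('top','side'):
    s=snap(n,n+'0');print(n,s['fx'],s['fy'],s['cx'],s['cy'],s['position'],R.from_quat(s['orientation']).as_matrix().round(3).tolist())
print(ctrl.sense())
E
```

```text
top 357.7647780125502 357.7647780125502 255.06495836804436 196.80620961527046 [0.41967059 0.00352438 0.88935793] [[-0.025, -0.992, 0.124], [-1.0, 0.026, 0.011], [-0.015, -0.123, -0.992]]
side 478.7454460149915 478.7454460149915 259.77296573374974 190.23948059187865 [0.08763737 0.74762318 0.64131858] [[-0.867, -0.282, 0.411], [-0.498, 0.472, -0.727], [0.011, -0.835, -0.55]]
{'time': 0.1, 'q': array([-1.04037942e+00,  3.85476993e-01,  6.75706690e-03, -4.19678449e-04,
       -1.19400893e+00, -2.58596942e-01]), 'joint_velocities': array([-0.00059741, -0.00523998,  0.00239111,  0.00139439, -0.00134117,
        0.00070176]), 'effort': array([-5.37794804e-04, -3.91689742e+01,  1.87934840e+01,  4.23192054e+00,
        1.34771259e-02, -7.48145976e-05]), 'tool_pos': array([ 0.16764432, -0.60146395,  0.18737082]), 'tool_rot': array([-1.35415211e-01,  9.90788448e-01,  9.67009568e-04, -1.91324838e-04]), 'force': array([ 0.35421639, -0.60329331,  0.71607673]), 'ft_torque': array([-0.01009519,  0.00020101,  0.03001738]), 'opening': 0.08696257557050792}
```

View pics/top0.png

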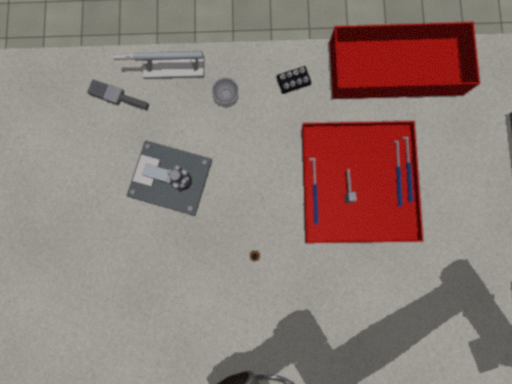

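View pics/side0.png

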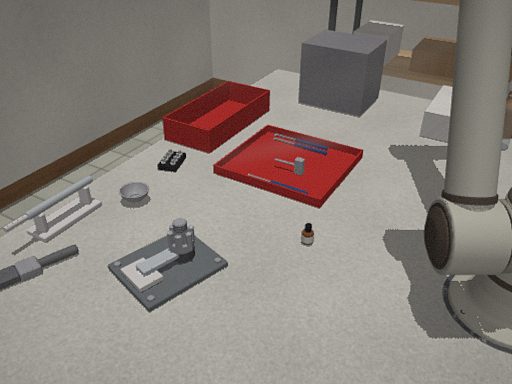

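Run:
```python
import cv2
t=cv2.imread('pics/top0.png');s=cv2.imread('pics/side0.png')
cv2.imwrite('pics/t_fix.png',cv2.resize(t[135:220,120:220],None,fx=7,fy=7,interpolation=cv2.INTER_CUBIC))
cv2.imwrite('pics/s_fix.png',cv2.resize(s[210:310,100:235],None,fx=5.8,fy=5.8,interpolation=cv2.INTER_CUBIC))
cv2.imwrite('pics/t_pin.png',cv2.resize(t[155:215,325:385],None,fx=9,fy=9,interpolation=cv2.INTER_CUBIC))
```

```text
(no output)
```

View pics/t_fix.png

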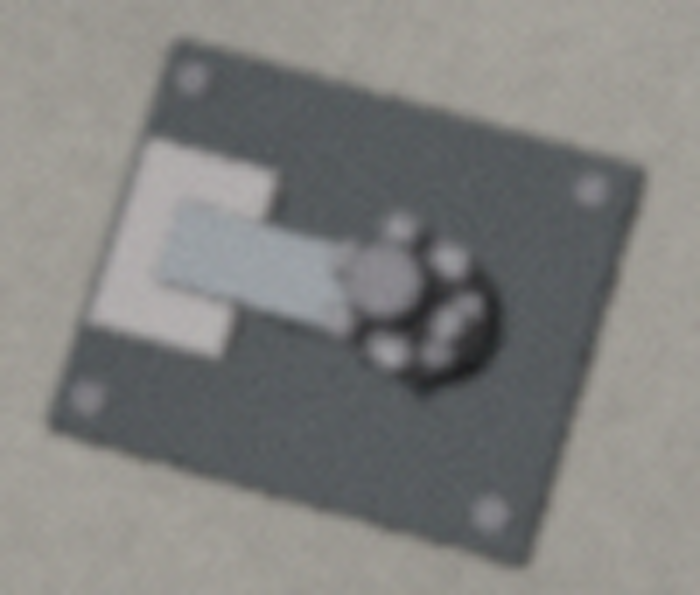

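View pics/s_fix.png

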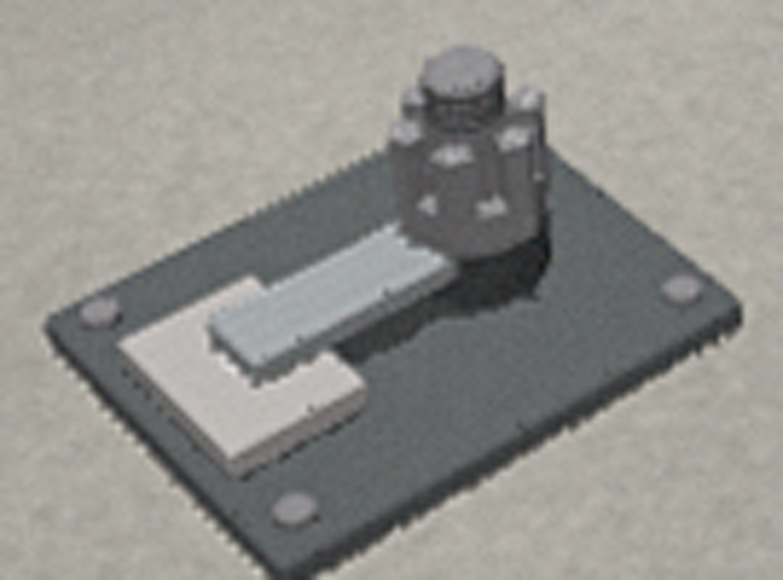

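View pics/t_pin.png

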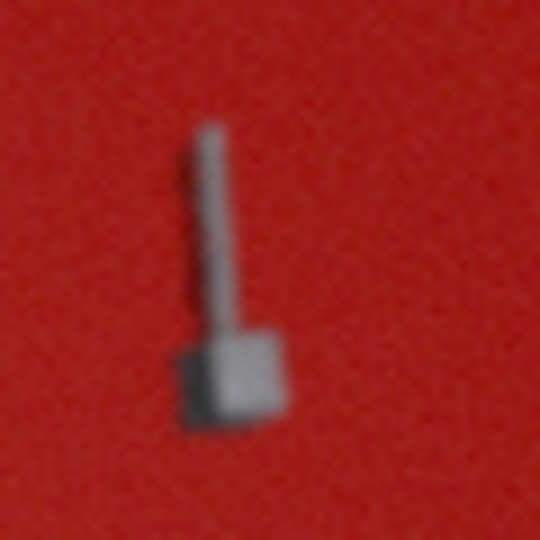

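```bash
cat > fix.py <<'E'
from h import *
def cent(s,u,v,r):
    g=cv2.cvtColor(s['pixels'],cv2.COLOR_RGB2GRAY).astype(float)
    y,x=np.mgrid[0:g.shape[0],0:g.shape[1]]
    m=(abs(x-u)<=r)&(abs(y-v)<=r)
    w=np.clip(g-np.percentile(g[m],50)-8,0,None)*m
    return (w*x).sum()/w.sum(),(w*y).sum()/w.sum()
def tri(s1,a,s2,b):
    p,d=ray(s1,*a);q,e=ray(s2,*b);d/=np.linalg.norm(d);e/=np.linalg.norm(e)
    t=np.linalg.lstsq(np.c_[d,-e],q-p,rcond=None)[0];A=p+t[0]*d;B=q+t[1]*e
    return (A+B)/2,np.linalg.norm(A-B)*1e3
if __name__=='__main__':
    t=load('top0');s=load('side0')
    bt=[(120+a/7-.4,135+b/7-.4) for a,b in[(192,77),(590,188),(88,397),(489,513)]]
    bs=[(100+a/5.8-.4,210+b/5.8-.4) for a,b in[(295,509),(683,290),(100,312)]]
    T=[]
    for u,v in bt:
        c=cent(t,u,v,3);T.append(onz(t,*c,.014));print('top',np.round((u,v),1),np.round(c,1),T[-1].round(4))
    for u,v in bs:
        c=cent(s,u,v,3);print('side',np.round((u,v),1),np.round(c,1),onz(s,*c,.014).round(4))
    print('ctr',np.mean(T,0))
    T=np.array(T);
    for i,j in((0,1),(2,3),(2,0),(3,1)):
        d=T[j]-T[i];print(np.linalg.norm(d),np.degrees(np.arctan2(d[1],d[0])))
    a=(120+384/7-.4,135+280/7-.4);b=(100+464/5.8-.4,210+68/5.8-.4)
    print('spin',a,b,tri(t,a,s,b),onz(t,*a,.096),onz(s,*b,.096))
E
python3 fix.py
```

```text
top [147.  145.6] [147.  145.7] [0.6658 0.2827 0.014 ]
top [203.9 161.5] [204.  161.8] [0.6203 0.1391 0.014 ]
top [132.2 191.3] [132.  191.4] [0.5504 0.3186 0.014 ]
top [189.5 207.9] [189.6 207.9] [0.5054 0.1754 0.014 ]
side [150.5 297.4] [151.1 296.8] [0.5505 0.3153 0.014 ]
side [217.4 259.6] [217.2 259. ] [0.5058 0.1728 0.014 ]
side [116.8 263.4] [116.8 262.9] [0.6658 0.2804 0.014 ]
ctr [0.58548189 0.2289715  0.014     ]
0.15060225473463376 -107.57977880329818
0.15013984999801191 -107.43470316075175
0.1209362726148018 -17.292355067472833
0.12055467583032836 -17.511441383045064
spin (174.45714285714286, 174.6) (179.6, 221.32413793103447) (array([0.57394321, 0.19381597, 0.09357547]), np.float64(0.8558310030545703)) [0.57385479 0.19346301 0.096     ] [0.5713284  0.19618736 0.096     ]
```

```bash
python3 - <<'E'
from fix import *
t=load('top0');s=load('side0');c=np.array([.5743,.194])
for S,o,k,L in((t,(120,135),7,[(400,225),(450,258),(465,305),(437,352),(388,350),(345,320)]),(s,(100,210),5.8,[(412,103),(530,100),(516,137),(453,155),(405,131)])):
  for a,b in L:
    p=onz(S,o[0]+a/k-.4,o[1]+b/k-.4,.075)[:2]-c
    print(a,b,(p*1e3).round(1),np.linalg.norm(p)*1e3,(np.degrees(np.arctan2(p[1],p[0]))+17.45-30)%60)
E
python3 -c "
import cv2
for n,(y,x) in(('top',(160,160)),('side',(212,160))):
    i=cv2.imread('pics/%s0.png'%n)[y:y+45,x:x+40];cv2.imwrite('pics/z%s.png'%n,cv2.resize(i,None,fx=13,fy=13,interpolation=cv2.INTER_LANCZOS4))"
```

```text
400 225 [22.1 -0.8] 22.068590658590846 45.413652452939836
450 258 [ 10.4 -17.4] 20.326988864619114 48.367057926085096
465 305 [ -5.5 -22.4] 23.077187337169978 3.6496897407760684
437 352 [-21.  -13.1] 24.759452462430986 19.478376649161078
388 350 [-19.9   3.1] 20.122226156945512 38.607173786251764
345 320 [-9.5 17.4] 19.790820909780255 45.97301596826864
412 103 [18.5  5. ] 19.19748103266643 2.3945428081610203
530 100 [-13.9 -16.2] 21.39398669456445 36.82146597838687
516 137 [-21.8   1.9] 21.898841259123927 42.50151082226097
453 155 [-10.   19.7] 22.100043522626798 44.382842878307486
405 131 [11.1 17.8] 21.00097486219594 45.468517286798274
```

View pics/ztop.png

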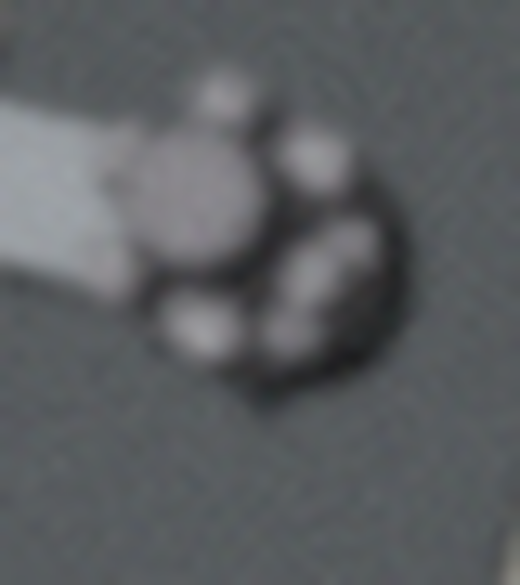

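View pics/zside.png

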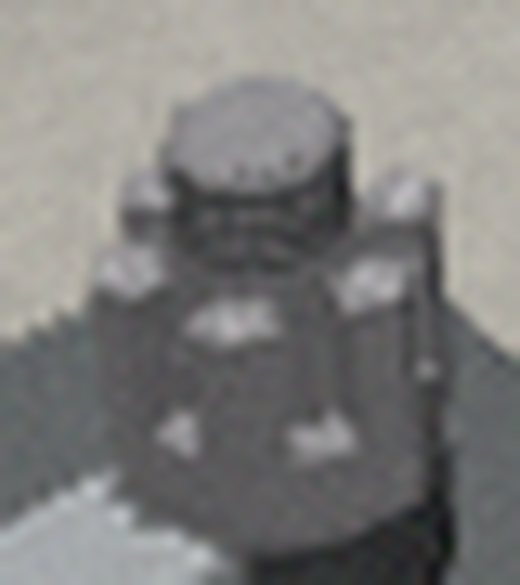

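Run:
```python
from fix import *
t=load('top0');s=load('side0');c=np.array([.5743,.194])
for S,o,L in((t,(160,160),[(225,95,75),(318,160,75),(310,275,75),(205,325,75),(355,238,50),(290,332,50)]),(s,(160,212),[(403,195,75),(370,285,75),(235,320,75),(135,265,75),(428,368,50),(320,437,50),(180,437,50)])):
  for a,b,z in L:
    p=onz(S,o[0]+a/13-.46,o[1]+b/13-.46,z/1000)[:2]-c
    print(a,b,(p*1e3).round(1),np.linalg.norm(p)*1e3,(np.degrees(np.arctan2(p[1],p[0]))+17.45-(30 if z==75 else 0))%60)
```

```text
225 95 [21.8 -1. ] 21.823754601624465 44.74675532441988
318 160 [  9.5 -17.7] 20.102413866964795 45.69938886536215
310 275 [-11.3 -16.3] 19.790423977974463 42.77761689357209
205 325 [-19.8   2.4] 19.910711316808197 40.4021546873702
355 238 [ -0.2 -19.2] 19.21342713523246 46.86409277943048
290 332 [-17.3  -7.3] 18.797478265045203 40.15282455242121
403 195 [-12.6 -16.6] 20.837372057004995 40.111044631949085
370 285 [-21.3   3. ] 21.559749387292968 39.401259293091385
235 320 [-9.6 19.4] 21.616643926874723 43.698096067281256
135 265 [10.8 16.7] 19.906724608475244 44.52517028839341
428 368 [-20.2  -9.8] 22.440873555292857 43.39687100174697
320 437 [-16.1  11.1] 19.55521477320748 42.92734091922898
180 437 [ 1.5 21.5] 21.579755576085827 43.460040842248404
```

Run:
```python
from fix import *
t=load('top0');s=load('side0')
hsv=cv2.cvtColor(t['pixels'],cv2.COLOR_RGB2HSV)
m=((hsv[...,1]<110)&(hsv[...,2]>75)).astype(np.uint8); m[:160]=0;m[210:]=0;m[:,:335]=0;m[:,370:]=0
ys,xs=np.nonzero(m);print(len(ys),xs.min(),xs.max(),ys.min(),ys.max())
sh=ys<190
for v in range(ys.min(),ys.max()+1): 
    r=xs[ys==v];print(v,r.min(),r.max(),end='; ')
rows=[(xs[ys==v].mean(),v) for v in range(171,191)]
P=np.array([onz(t,u,v,.025) for u,v in rows]);d=np.polyfit(P[:,0],P[:,1],1);print('yaw',np.degrees(np.arctan(d[0])),'line y at .4..',d)
h=(325+252/9-.45,155+375/9-.45);print('head top',onz(t,*h,.045));print('tip',onz(t,325+211/9-.45,155+124/9-.45,.025))
i=cv2.cvtColor(s['pixels'],cv2.COLOR_RGB2BGR)[145:190,265:315];cv2.imwrite('pics/s_pin.png',cv2.resize(i,None,fx=12,fy=12,interpolation=cv2.INTER_CUBIC))
```

```text
147 347 356 169 201
169 348 348; 170 347 349; 171 347 349; 172 347 349; 173 347 349; 174 347 349; 175 347 349; 176 347 349; 177 347 349; 178 347 349; 179 347 349; 180 348 350; 181 348 350; 182 348 350; 183 348 350; 184 348 350; 185 348 350; 186 348 350; 187 348 350; 188 348 350; 189 348 350; 190 348 350; 191 348 351; 192 348 355; 193 347 355; 194 348 355; 195 348 355; 196 348 355; 197 348 356; 198 348 356; 199 349 356; 200 349 355; 201 349 353; yaw 0.9386985507516371 line y at .4.. [ 0.01638485 -0.2247457 ]
head top [ 0.52008683 -0.21777378  0.045     ]
tip [ 0.59153727 -0.21591072  0.025     ]
```

View pics/s_pin.png

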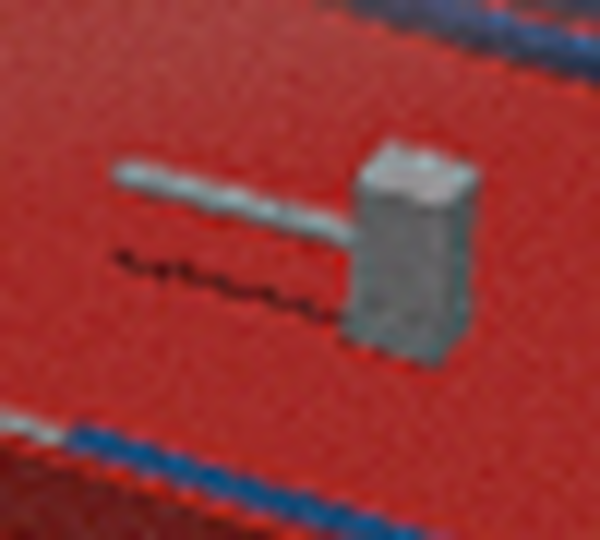

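Run:
```python
from fix import *
s=load('side0');f=lambda a,b:(265+a/12-.46,145+b/12-.46)
print(onz(s,*f(418,172),.045),onz(s,*f(117,175),.025),onz(s,*f(350,230),.025))
t=load('top0');S=255-cv2.cvtColor(t['pixels'],cv2.COLOR_RGB2HSV)[...,1].astype(float)
V=t['pixels'][...,1].astype(float)
P=[]
for v in range(171,190):
    u=np.arange(343,354);w=np.clip(V[v,343:354]-45,0,None);P.append(onz(t,(u*w).sum()/w.sum(),v,.025))
P=np.array(P);d=np.polyfit(P[:,0],P[:,1],1);print(np.degrees(np.arctan(d[0])),np.polyval(d,.52))
```

```text
[ 0.5189663  -0.21636504  0.045     ] [ 0.58882515 -0.21383911  0.025     ] [ 0.53492219 -0.21866198  0.025     ]
1.4144061073196725 -0.21727400206028766
```

```bash
cat >> h.py <<'E'
def st():
    s=ctrl.sense();return s
def psi(q): 
    y=R.from_quat(q).as_matrix()[:,1];return np.degrees(np.arctan2(y[1],y[0]))
def goto(xyz,yaw,show=True):
    "delta in tool frame to a down pose with tool y at yaw deg"
    s=st();r0=R.from_quat(s['tool_rot']);y=np.radians(yaw)
    yy=np.array([np.cos(y),np.sin(y),0]);z=np.array([0,0,-1.]);M=R.from_matrix(np.c_[np.cross(yy,z),yy,z])
    d=r0.inv().apply(np.array(xyz)-s['tool_pos'])*1e3;rv=np.degrees((r0.inv()*M).as_rotvec())/10
    print('t',round(s['time'],2),'pos',s['tool_pos'].round(4),'psi',psi(s['tool_rot']).round(2),'q',s['q'].round(2),'F',s['force'].round(2),'T',s['ft_torque'].round(2),'open',round(s['opening']*1e3,2))
    print('shift mm',d.round(1),'rot',rv.round(3))
E
python3 -c "
from h import *
goto((.5743,.194,.14),205.5)"
```

```text
t 0.1 pos [ 0.1676 -0.6015  0.1874] psi 105.57 q [-1.04  0.39  0.01 -0.   -1.19 -0.26] F [ 0.35 -0.6   0.72] T [-0.01  0.    0.03] open 86.96
shift mm [-605.2  657.1   48.6] rot [ 9.000e-03  9.000e-03 -9.993e+00]
```

servo_tool(hand=[1,1,1,1,1,1,1,1,1,1,1,1,1,1,1,1,1,1,1,1], xyz=[[-605.2,657.1,48.6],[-605.2,657.1,48.6],[-605.2,657.1,48.6],[-605.2,657.1,48.6],[-605.2,657.1,48.6],[-605.2,657.1,48.6],[-605.2,657.1,48.6],[-605.2,657.1,48.6],[-605.2,657.1,48.6],[-605.2,657.1,48.6],[-605.2,657.1,48.6],[-605.2,657.1,48.6],[-605.2,657.1,48.6],[-605.2,657.1,48.6],[-605.2,657.1,48.6],[-605.2,657.1,48.6],[-605.2,657.1,48.6],[-605.2,657.1,48.6],[-605.2,657.1,48.6],[-605.2,657.1,48.6]], rotation=[[0,0,-9.99],[0,0,-9.99],[0,0,-9.99],[0,0,-9.99],[0,0,-9.99],[0,0,-9.99],[0,0,-9.99],[0,0,-9.99],[0,0,-9.99],[0,0,-9.99],[0,0,-9.99],[0,0,-9.99],[0,0,-9.99],[0,0,-9.99],[0,0,-9.99],[0,0,-9.99],[0,0,-9.99],[0,0,-9.99],[0,0,-9.99],[0,0,-9.99]])

```text
time: 2.6
tool_pos: [0.5743, 0.1929, 0.1401]
tool_rot: [0.845, -0.534, 0.0, -0.0]
force: [-0.8, 0.1, -0.2]
opening: 0.0873
```

```bash
python3 -c "
from h import *
goto((.5743,.194,.043),205.5)"
```

```text
t 2.6 pos [0.5743 0.1929 0.1401] psi -154.56 q [ 0.59  0.39 -0.11 -0.   -1.07 -0.15] F [-0.84  0.1  -0.21] T [-0.01  0.11  0.01] open 87.34
shift mm [-1.  -0.4 97.1] rot [-0.003  0.001 -0.006]
```

servo_tool(hand=[1,1,1,1,1,1], xyz=[[-1,-0.4,40],[-1,-0.4,70],[-1,-0.4,90],[-1,-0.4,97],[-1,-0.4,97],[-1,-0.4,97]], rotation=[[0,0,0],[0,0,0],[0,0,0],[0,0,0],[0,0,0],[0,0,0]])

```text
time: 3.35
tool_pos: [0.5751, 0.1949, 0.0439]
tool_rot: [0.846, -0.534, 0.001, -0.001]
force: [0.5, -0.0, 0.5]
opening: 0.0869
```

servo_tool(hand=[-1,-1,-1,-1,-1,-1], xyz=[[0,0,0],[0,0,0],[0,0,0],[0,0,0],[0,0,0],[0,0,0]], rotation=[[0,0,0],[0,0,0],[0,0,0],[0,0,0],[0,0,0],[0,0,0]], grip_force=10)

```text
time: 4.1
tool_pos: [0.5743, 0.1945, 0.0427]
tool_rot: [0.846, -0.534, -0.0, 0.0]
force: [-1.2, 0.1, -0.1]
opening: 0.0353
```

```bash
python3 -c "
from h import *
goto((.5743,.194,.043),205.5)
snap('top','top1');snap('side','side1')"
```

```text
t 4.1 pos [0.5743 0.1945 0.0427] psi -154.53 q [ 0.59  0.49 -0.22  0.   -0.86 -0.15] F [-1.16  0.08 -0.12] T [ 0.03  0.17 -0.02] open 35.26
shift mm [ 0.4  0.2 -0.3] rot [ 0.    -0.    -0.003]
```

```bash
python3 -c "
import cv2
cv2.imwrite('pics/c1.png',cv2.resize(cv2.imread('pics/side1.png')[150:310,90:290],None,fx=4,fy=3.7))
print(__import__('h').st()['opening'])"
```

```text
0.0268928805523137
```

View pics/c1.png

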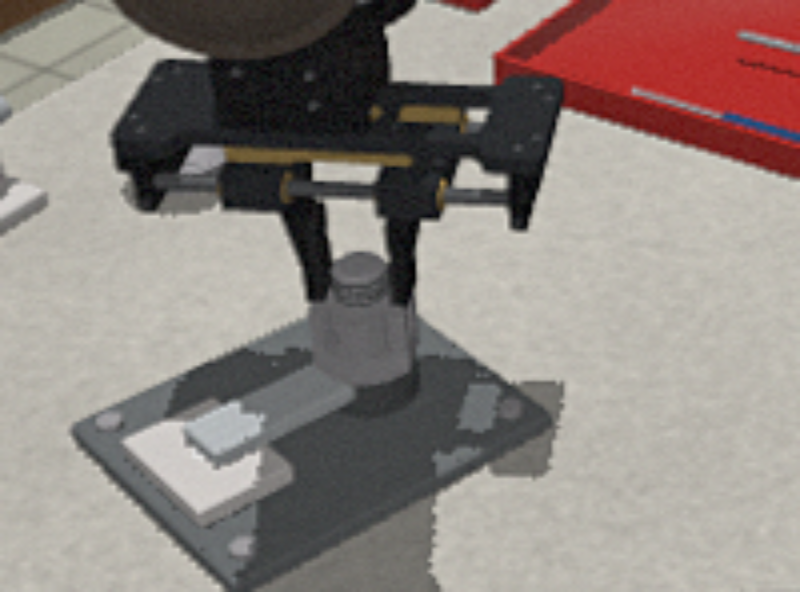

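```bash
python3 -c "
from h import *
s=load('side1')
for z in (.0427,.062,.075,.096,.111):
  for d in(-.0155,.0155): print(z,d,[((np.array(proj(s,(.5743+d*np.cos(.445),.1945+d*np.sin(.445),z)))-[90,150])*[4,3.7]).round()])
print(st()['opening'],st()['time'],st()['tool_pos'])
"
```

```text
0.0427 -0.0155 [array([396., 343.])]
0.0427 0.0155 [array([333., 340.])]
0.062 -0.0155 [array([393., 314.])]
0.062 0.0155 [array([330., 311.])]
0.075 -0.0155 [array([391., 295.])]
0.075 0.0155 [array([327., 291.])]
0.096 -0.0155 [array([388., 262.])]
0.096 0.0155 [array([323., 259.])]
0.111 -0.0155 [array([386., 238.])]
0.111 0.0155 [array([320., 235.])]
0.0268928805523137 4.2 [0.57436322 0.19453117 0.04271579]
```

servo_tool(hand=[-1,-1], xyz=[[0,0,0],[0,0,0]], rotation=[[0,0,0],[0,0,0]])

```text
time: 4.45
tool_pos: [0.5748, 0.1947, 0.0428]
tool_rot: [0.846, -0.534, 0.0, -0.0]
force: [1.7, 0.6, -1.3]
opening: 0.0253
```

```bash
python3 -c "
from h import *
snap('top','top2');snap('side','side2')
goto((.5743,.194,.043),205.5)
cv2.imwrite('pics/c2.png',cv2.resize(cv2.imread('pics/side2.png')[200:270,145:225],None,fx=8,fy=8,interpolation=2))
cv2.imwrite('pics/c2t.png',cv2.resize(cv2.imread('pics/top2.png')[125:225,115:235],None,fx=6,fy=6,interpolation=2))
"
```

```text
t 4.55 pos [0.5748 0.1947 0.0428] psi -154.53 q [ 0.59  0.49 -0.22  0.   -0.86 -0.15] F [ 2.88  0.12 -1.57] T [ 0.19 -0.52 -0.04] open 25.74
shift mm [ 0.5  0.8 -0.2] rot [-0.006  0.    -0.003]
```

View pics/c2.png

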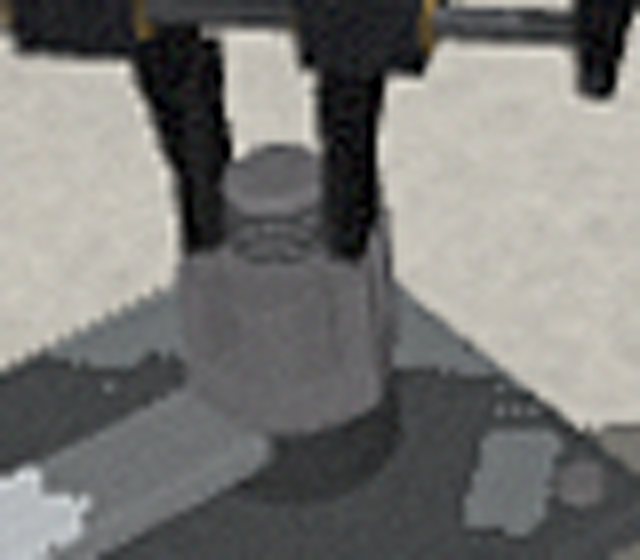

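View pics/c2t.png

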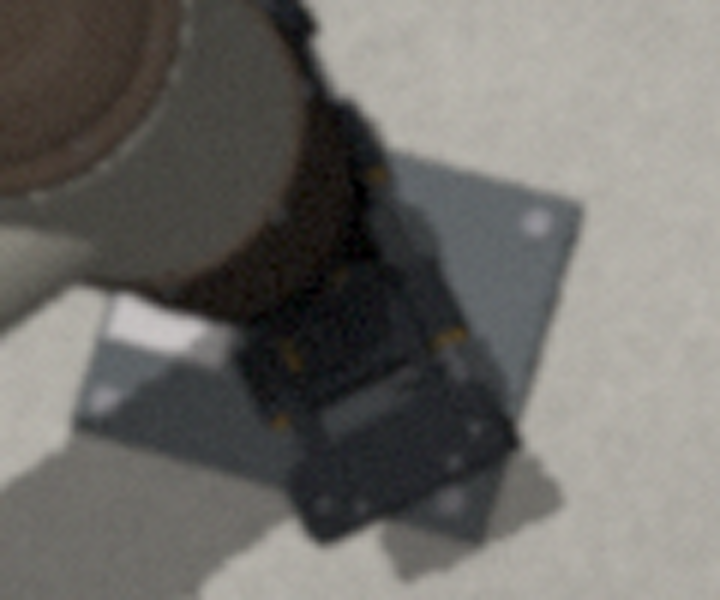

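servo_tool(hand=[1,1,1,1,1,1,1,1,1], xyz=[[0,0,0],[0,0,0],[0,0,0],[0,0,0],[0,0,0],[0,0,-40],[0,0,-80],[0,0,-90],[0,0,-90]], rotation=[[0,0,0],[0,0,0],[0,0,0],[0,0,0],[0,0,0],[0,0,0],[0,0,0],[0,0,0],[0,0,0]])

```text
time: 5.68
tool_pos: [0.5743, 0.1946, 0.1331]
tool_rot: [0.846, -0.534, 0.0, -0.001]
force: [0.3, -0.2, -1.1]
opening: 0.0868
```

```bash
python3 -c "
from h import *
s=snap('side','side3')
goto((.5743,.194,.043),205.5)
P=st()['tool_pos']
for d in(-.0435,0,.0435):
  for z in (0,.019,.07): print(d,z,(np.array(proj(s,P+[d*np.cos(.445),d*np.sin(.445),z]))-[100,150])*5)
cv2.imwrite('pics/c3.png',cv2.resize(cv2.imread('pics/side3.png')[150:270,100:250],None,fx=5,fy=5,interpolation=2))
"
```

```text
t 5.72 pos [0.5736 0.1943 0.1319] psi -154.55 q [ 0.59  0.4  -0.12 -0.   -1.05 -0.15] F [-0.16 -0.17  0.65] T [0.02 0.13 0.01] open 86.79
shift mm [ 0.6 -0.7 88.9] rot [ 0.009  0.002 -0.005]
-0.0435 0 [505.31919784 280.55109739]
-0.0435 0.019 [502.38147588 237.81414054]
-0.0435 0.07 [494.13507423 117.8483586 ]
0 0 [388.48337666 274.23509875]
0 0.019 [384.15346731 231.54575519]
0 0.07 [372.00067949 111.72926653]
0.0435 0 [272.31200846 267.9550196 ]
0.0435 0.019 [266.60586658 225.3134447 ]
0.0435 0.07 [250.592475   105.64655754]
```

View pics/c3.png

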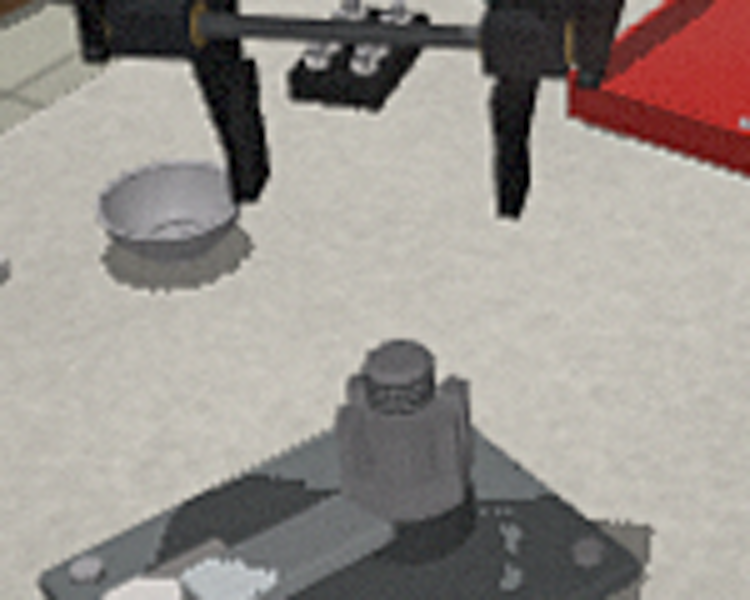

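servo_tool(hand=[1,1,1,1,1,1,1], xyz=[[0,0,50],[0,0,85],[0,0,105],[0,0,115],[0,0,122],[0,0,122],[0,0,122]], rotation=[[0,0,0],[0,0,0],[0,0,0],[0,0,0],[0,0,0],[0,0,0],[0,0,0]])

```text
time: 6.6
tool_pos: [0.5748, 0.1948, 0.0116]
tool_rot: [0.846, -0.534, 0.0, -0.001]
force: [-0.8, 0.0, 0.5]
opening: 0.0872
```

servo_tool(hand=[-1,-1,-1,-1,-1,-1,-1], xyz=[[0,0,0],[0,0,0],[0,0,0],[0,0,0],[0,0,0],[0,0,0],[0,0,0]], rotation=[[0,0,0],[0,0,0],[0,0,0],[0,0,0],[0,0,0],[0,0,0],[0,0,0]], grip_force=10)

```text
time: 7.48
tool_pos: [0.5748, 0.1947, 0.0108]
tool_rot: [0.846, -0.534, 0.0, -0.0]
force: [1.5, 0.6, -1.2]
opening: 0.0463
```

```bash
python3 -c "
from h import *
s=snap('side','side4')
goto((.5743,.194,.011),205.5)
cv2.imwrite('pics/c4.png',cv2.resize(cv2.imread('pics/side4.png')[180:290,110:250],None,fx=5,fy=5,interpolation=2))
"
```

```text
t 7.53 pos [0.5748 0.1947 0.0108] psi -154.51 q [ 0.59  0.53 -0.25  0.   -0.79 -0.15] F [ 2.73  0.27 -1.7 ] T [ 0.14 -0.45  0.07] open 45.82
shift mm [ 0.5  0.8 -0.2] rot [-0.006 -0.    -0.001]
```

View pics/c4.png

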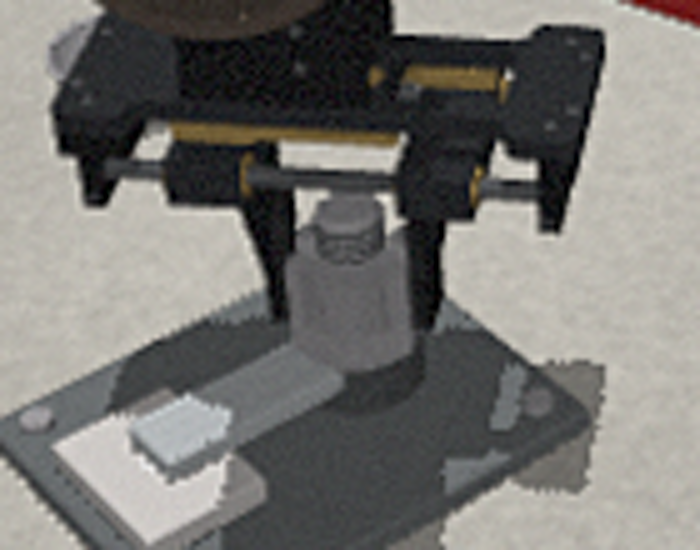

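servo_tool(hand=[-1,-1,-1,-1,-1,-1,-1,-1,-1,-1,-1,-1,-1,-1,-1], xyz=[[0,0,0],[0,0,0],[0,0,0],[0,0,0],[0,0,0],[0,0,0],[0,0,0],[0,0,0],[0,0,0],[0,0,0],[0,0,0],[0,0,0],[0,0,0],[0,0,0],[0,0,0]], rotation=[[0,0,0],[0,0,0],[0,0,0],[0,0,0.3],[0,0,0.7],[0,0,1.1],[0,0,1.5],[0,0,1.9],[0,0,2.3],[0,0,2.7],[0,0,3.1],[0,0,3.5],[0,0,3.8],[0,0,3.8],[0,0,3.8]], grip_force=60)

```text
time: 9.4
tool_pos: [0.5742, 0.1947, 0.0108]
tool_rot: [-0.626, 0.78, 0.0, 0.0]
force: [1.5, 1.5, -0.9]
opening: 0.0453
```

```bash
python3 -c "
from h import *
goto((.5748,.1947,.0108),162.55)
"
```

```text
t 9.4 pos [0.5742 0.1947 0.0108] psi 167.46 q [ 0.59  0.53 -0.25 -0.   -0.79 -0.81] F [ 1.52  1.54 -0.89] T [ 0.53 -0.28 -0.06] open 45.26
shift mm [-0.1 -0.6  0. ] rot [0.001 0.003 0.491]
```

servo_tool(hand=[-1,-1,-1,-1], xyz=[[0,0,0],[0,0,0],[0,0,0],[0,0,0]], rotation=[[0,0,0.25],[0,0,0.49],[0,0,0.49],[0,0,0.49]])

```text
time: 9.9
tool_pos: [0.5741, 0.1947, 0.0108]
tool_rot: [-0.592, 0.806, 0.0, 0.0]
force: [0.1, 3.0, 0.2]
opening: 0.0458
```

```bash
python3 -c "
from h import *
goto((.5748,.1947,.0108),162.55)
"
```

```text
t 9.9 pos [0.5741 0.1947 0.0108] psi 162.6 q [ 0.59  0.53 -0.25 -0.   -0.79 -0.9 ] F [0.06 2.95 0.24] T [ 0.73 -0.04  0.08] open 45.76
shift mm [-0.2 -0.6  0. ] rot [0.002 0.001 0.005]
```

servo_tool(hand=[1,1,1,1,1,1,1,1], xyz=[[0,0,0],[0,0,0],[0,0,0],[0,0,0],[0,0,-40],[0,0,-70],[0,0,-70],[0,0,-70]], rotation=[[0,0,0],[0,0,0],[0,0,0],[0,0,0],[0,0,0],[0,0,0],[0,0,0],[0,0,0]])

```text
time: 10.9
tool_pos: [0.5737, 0.1942, 0.0802]
tool_rot: [-0.592, 0.806, 0.0, -0.001]
force: [0.3, 0.3, -0.5]
opening: 0.0869
```

```bash
python3 -c "
from h import *
s=snap('side','side5')
goto((.5748,.1947,.0108),72.55)
cv2.imwrite('pics/c5.png',cv2.resize(cv2.imread('pics/side5.png')[205:265,150:215],None,fx=9,fy=9,interpolation=2))
"
```

```text
t 10.95 pos [0.5734 0.194  0.0797] psi 162.55 q [ 0.59  0.45 -0.18 -0.   -0.94 -0.9 ] F [-0.21 -0.45  0.04] T [0.03 0.11 0.  ] open 87.14
shift mm [-1.1 -1.2 68.9] rot [ 1.0e-03 -1.4e-02  9.0e+00]
```

View pics/c5.png

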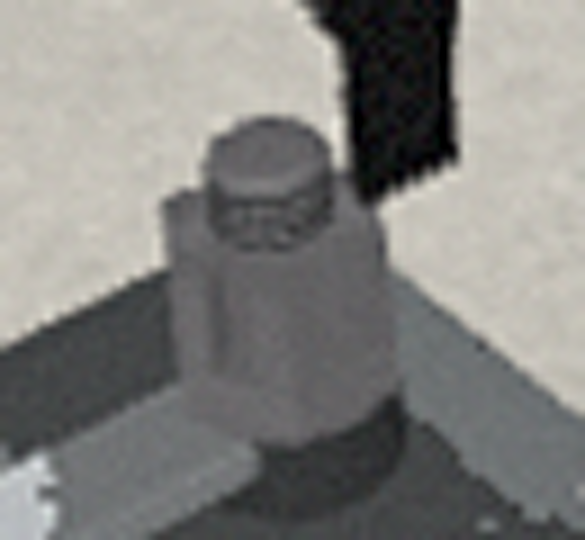

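servo_tool(hand=[1,1,1,1,1,1,1,1,1,1,1,1,1], xyz=[[0,-0.7,0],[0,-0.7,0],[0,-0.7,0],[0,-0.7,0],[0,-0.7,0],[0,-0.7,0],[0,-0.7,0],[0,-0.7,0],[0,-0.7,0],[0,-0.7,15],[0,-0.7,34],[0,-0.7,34],[0,-0.7,34]], rotation=[[0,0,-1],[0,0,-2],[0,0,-3],[0,0,-4],[0,0,-5],[0,0,-6],[0,0,-7],[0,0,-8],[0,0,-9],[0,0,-9],[0,0,-9],[0,0,-9],[0,0,-9]])

```text
time: 12.58
tool_pos: [0.575, 0.1942, 0.0464]
tool_rot: [0.988, -0.152, -0.0, 0.0]
force: [-0.1, -0.5, 0.9]
opening: 0.0871
```

servo_tool(hand=[-1,-1,-1,-1,-1,-1,-1,-1,-1,-1], xyz=[[0,0,0],[0,0,0],[0,0,0],[0,0,0],[0,0,0],[0,0,0],[0,0,0],[0,0,0],[0,0,0],[0,0,0]], rotation=[[0,0,0],[0,0,0],[0,0,0],[0,0,0],[0,0,0],[0,0,0],[0,0,0],[0,0,0],[0,0,0],[0,0,0]], grip_force=30)

```text
time: 13.82
tool_pos: [0.5753, 0.1952, 0.0468]
tool_rot: [0.988, -0.151, 0.0, -0.001]
force: [0.2, 4.7, -1.2]
opening: 0.0251
```

```bash
python3 -c "
from h import *
goto((.5748,.1947,.0108),252.55)
s=snap('side','side6');print(st()['tool_pos'],st()['force'])
s=snap('side','side6');print(st()['tool_pos'],st()['force'])
"
```

```text
t 13.82 pos [0.5753 0.1952 0.0468] psi -107.41 q [ 0.59  0.49 -0.22 -0.   -0.87  0.67] F [ 0.23  4.7  -1.18] T [1.43 0.01 0.1 ] open 25.06
shift mm [-0.4  0.7 36. ] rot [-0.009 -0.004  0.004]
[0.57537521 0.1951579  0.04676709] [-0.37507788  5.06588812 -1.76273228]
[0.57535685 0.19516931 0.0467446 ] [ 0.13409348  6.1480712  -2.17782136]
```

servo_tool(hand=[1,1,1,1,1,1], xyz=[[0,0,0],[0,0,0],[0,0,-30],[0,0,-70],[0,0,-80],[0,0,-80]], rotation=[[0,0,0],[0,0,0],[0,0,0],[0,0,0],[0,0,0],[0,0,0]])

```text
time: 14.68
tool_pos: [0.5748, 0.1938, 0.1271]
tool_rot: [0.988, -0.152, 0.0, -0.0]
force: [-1.1, -0.6, -1.4]
opening: 0.0768
```

```bash
python3 -c "
from h import *
goto((.5195,-.217,.07),271.6)
"
```

```text
t 14.68 pos [0.5748 0.1938 0.1271] psi -107.46 q [ 0.59  0.4  -0.13 -0.   -1.04  0.67] F [-1.1  -0.64 -1.35] T [-0.11  0.18  0.01] open 76.8
shift mm [ 70.5 408.5  57. ] rot [-2.000e-03 -1.000e-03 -1.906e+00]
```

servo_tool(hand=[1,1,1,1,1,1,1,1,1,1,1], xyz=[[10,58,8],[20,116,16],[30,175,24],[40,233,32],[50,291,40],[60,350,48],[70.5,408.5,57],[70.5,408.5,57],[70.5,408.5,57],[70.5,408.5,57],[70.5,408.5,57]], rotation=[[0,0,-0.3],[0,0,-0.6],[0,0,-0.9],[0,0,-1.2],[0,0,-1.5],[0,0,-1.906],[0,0,-1.906],[0,0,-1.906],[0,0,-1.906],[0,0,-1.906],[0,0,-1.906]])

```text
time: 16.05
tool_pos: [0.5203, -0.2154, 0.0699]
tool_rot: [1.0, 0.015, 0.0, -0.0]
force: [-0.1, -0.8, 0.2]
opening: 0.0868
```

```bash
python3 -c "
from h import *
s=snap('side','side7');snap('top','top7')
goto((.5195,-.217,-.021),271.6)
P=st()['tool_pos']
a=cv2.imread('pics/side7.png')
cv2.imwrite('pics/c7.png',cv2.resize(a[70:205,220:370],None,fx=4.4,fy=4.4,interpolation=2))
cv2.imwrite('pics/c7n.png',cv2.resize(a[205:265,150:215],None,fx=9,fy=9,interpolation=2))
for d in(-.0435,0,.0435):
  for z in (0,.033): print(d,z,(np.array(proj(s,P+[0,d,z]))-[220,70])*4.4)
"
```

```text
t 16.15 pos [ 0.5203 -0.2156  0.07  ] psi -88.27 q [-0.11  0.39 -0.3  -0.   -0.87  1.71] F [-0.01 -0.39  1.07] T [-0.11  0.18  0.01] open 87.09
shift mm [-0.8  1.3 91. ] rot [ 0.    -0.002  0.013]
-0.0435 0 [381.91773317 321.77682361]
-0.0435 0.033 [385.68429791 270.51826961]
0 0 [349.10730734 352.56610774]
0 0.033 [352.46812037 300.40283262]
0.0435 0 [314.50881829 385.03330935]
0.0435 0.033 [317.41300988 331.94188184]
```

View pics/c7.png

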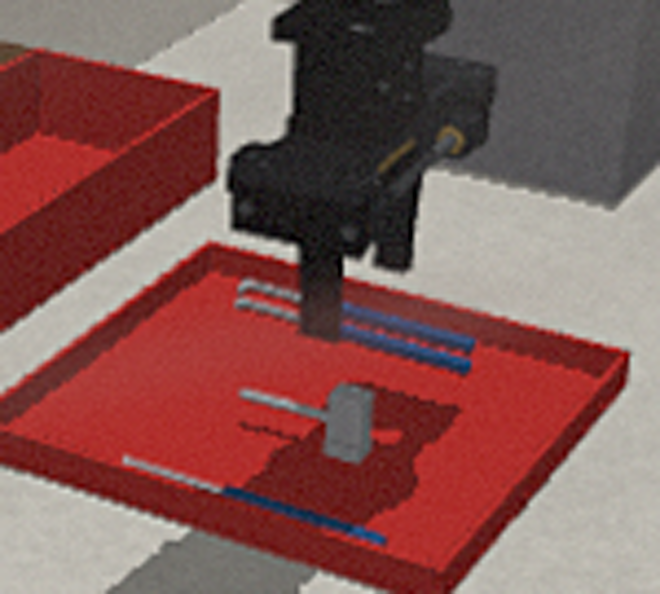

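View pics/c7n.png

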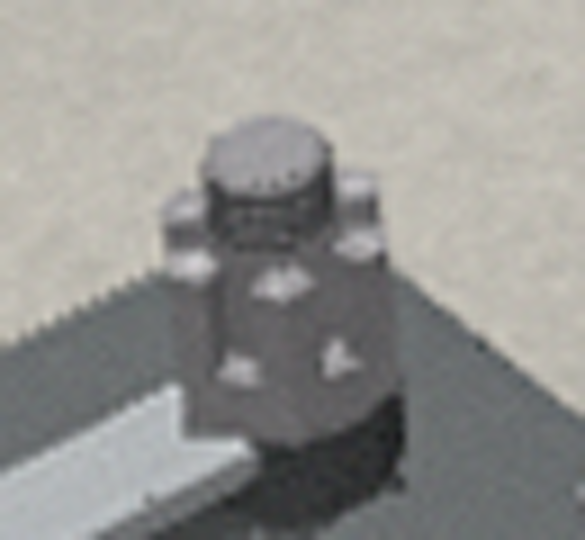

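Run:
```python
from fix import *
s=load('side7');c=np.array([.5735,.1950])
A=[]
for a,b,z in [(283,285,75),(358,243,75),(358,185,75),(195,265,75),(183,210,75),(240,370,50),(340,357,50)]:
    p=onz(s,150+a/9-.44,205+b/9-.44,z/1000)[:2]-c
    print(a,b,(p*1e3).round(1),np.linalg.norm(p)*1e3,(np.degrees(np.arctan2(p[1],p[0]))+17.45-(30 if z==75 else 0)+30)%60-30)
i=cv2.cvtColor(s['pixels'],cv2.COLOR_RGB2BGR)[212:255,165:198];i=cv2.normalize(i,None,0,255,cv2.NORM_MINMAX)
cv2.imwrite('pics/c7z.png',cv2.resize(np.clip((i.astype(float)-20)*1.8,0,255).astype('uint8'),None,fx=13,fy=13,interpolation=2))
for zz in(55,63,71):print(zz,(np.array(proj(s,[c[0]-.012*.954,c[1]+.012*.3,zz/1000]))-[165,212])*13)
```

```text
283 285 [-14.3  15.3] 20.98159422943062 0.514290577462873
358 243 [-19.2  -3.9] 19.61819214651654 -1.0654343300953997
358 185 [ -7.1 -20. ] 21.234577078713123 -2.2223929866408696
195 265 [ 5.5 19.4] 20.185390936536958 1.5113667315051487
183 210 [19.5  6. ] 20.409522767111017 4.502580660034681
240 370 [-3.3 19. ] 19.261748184986317 -2.7138453435947554
340 357 [-18.9   4.8] 19.449066638856152 3.1997429947622322
55 [252.40638454 371.71336483]
63 [248.2977156 329.2925809]
71 [244.14921395 286.46053605]
```

View pics/c7z.png

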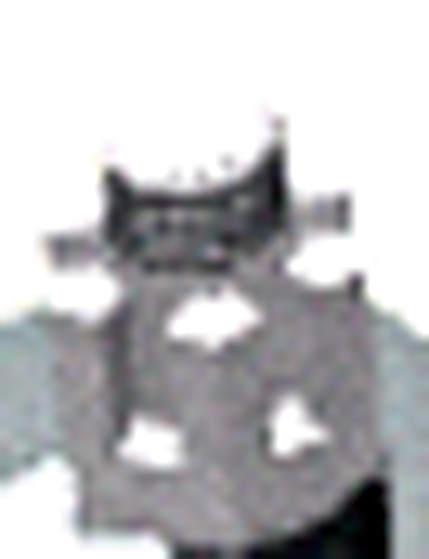

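servo_tool(hand=[1,1,1,1,1,1], xyz=[[-0.8,1.3,40],[-0.8,1.3,65],[-0.8,1.3,80],[-0.8,1.3,90],[-0.8,1.3,90],[-0.8,1.3,90]], rotation=[[0,0,0],[0,0,0],[0,0,0],[0,0,0],[0,0,0],[0,0,0]])

```text
time: 16.9
tool_pos: [0.5199, -0.218, -0.0194]
tool_rot: [1.0, 0.014, 0.001, 0.0]
force: [1.5, 0.1, 0.8]
opening: 0.0869
```

servo_tool(hand=[-1,-1,-1,-1,-1,-1,-1,-1,-1,-1], xyz=[[0,0,0],[0,0,0],[0,0,0],[0,0,0],[0,0,0],[0,0,0],[0,0,0],[0,0,0],[0,0,0],[0,0,0]], rotation=[[0,0,0],[0,0,0],[0,0,0],[0,0,0],[0,0,0],[0,0,0],[0,0,0],[0,0,0],[0,0,0],[0,0,0]], grip_force=20)

```text
time: 18.15
tool_pos: [0.5191, -0.2179, -0.0203]
tool_rot: [1.0, 0.014, -0.0, -0.0]
force: [0.1, 0.8, 0.3]
opening: 0.0178
```

```bash
python3 -c "
from h import *
goto((.5195,-.217,.09),271.6)
"
```

```text
t 18.15 pos [ 0.5191 -0.2179 -0.0203] psi -88.37 q [-0.11  0.52 -0.39 -0.   -0.67  1.71] F [0.1  0.81 0.29] T [-0.04  0.09 -0.01] open 17.8
shift mm [   0.4   -0.9 -110.3] rot [-0.     0.     0.003]
```

servo_tool(hand=[-1,-1,-1,-1,-1,-1], xyz=[[0,0,-10],[0,0,-30],[0,0,-65],[0,0,-95],[0,0,-110],[0,0,-110]], rotation=[[0,0,0],[0,0,0],[0,0,0],[0,0,0],[0,0,0],[0,0,0]])

```text
time: 18.9
tool_pos: [0.5197, -0.2179, 0.0908]
tool_rot: [1.0, 0.014, 0.001, 0.0]
force: [-0.8, 0.5, -1.1]
opening: 0.0178
```

```bash
python3 -c "
from h import *
goto((.4741,.2269,.06),252.55)
s=snap('side','side8')
cv2.imwrite('pics/c8.png',cv2.resize(cv2.imread('pics/side8.png')[50:205,200:370],None,fx=4.4,fy=3.8,interpolation=2))
"
```

```text
t 18.9 pos [ 0.5197 -0.2179  0.0908] psi -88.38 q [-0.11  0.37 -0.28 -0.   -0.92  1.71] F [-0.76  0.49 -1.06] T [-0.09  0.16  0.01] open 17.82
shift mm [ -33.  -446.    30.6] rot [-1.000e-03 -1.400e-02  1.907e+00]
```

View pics/c8.png

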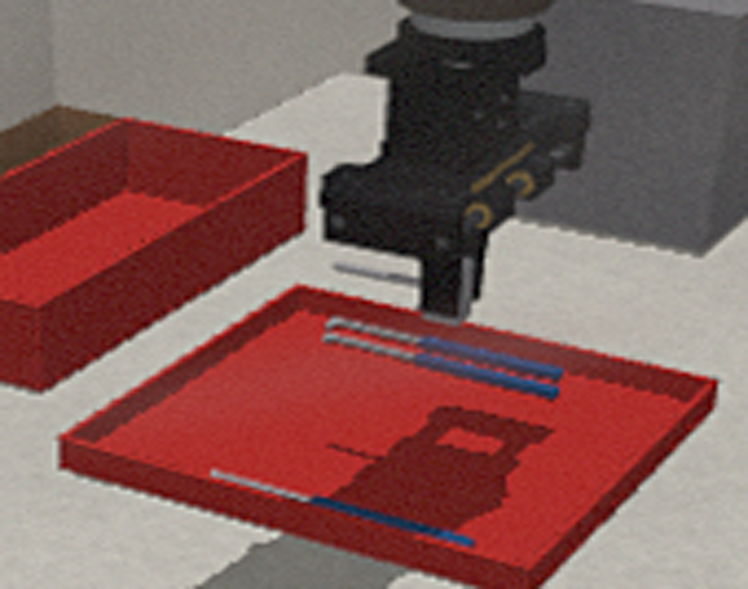

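servo_tool(hand=[-1,-1,-1,-1,-1,-1,-1,-1,-1,-1,-1,-1,-1], xyz=[[-4,-50,0],[-8,-100,0],[-12,-150,5],[-16,-205,10],[-20,-260,15],[-24,-315,20],[-28,-370,25],[-31,-420,30],[-33,-446,30.6],[-33,-446,30.6],[-33,-446,30.6],[-33,-446,30.6],[-33,-446,30.6]], rotation=[[0,0,0.2],[0,0,0.5],[0,0,0.8],[0,0,1.1],[0,0,1.4],[0,0,1.7],[0,0,1.907],[0,0,1.907],[0,0,1.907],[0,0,1.907],[0,0,1.907],[0,0,1.907],[0,0,1.907]])

```text
time: 20.58
tool_pos: [0.4735, 0.2261, 0.0591]
tool_rot: [0.988, -0.152, -0.0, 0.0]
force: [0.0, -0.6, -0.5]
opening: 0.0175
```

```bash
cat >> h.py <<'E'
X=np.array([.954,-.2999,0]);Y=np.array([.2999,.954,0]);C=np.array([.5743,.1954,0])
def rel(s=None):
    s=s or st();p=s['tool_pos']-C;f=s['force']
    print('t %.2f'%s['time'],'hx %.2f hy %.2f pinz %.2f'%(p@X*1e3,p@Y*1e3,p[2]*1e3+45.3),'F hx %.2f hy %.2f z %.2f'%(f@X,f@Y,f[2]),'psi %.2f'%psi(s['tool_rot']),'open',round(s['opening']*1e3,2),'T',s['ft_torque'].round(2))
E
python3 -c "
from h import *
rel()
goto(C-.105*X+[0,0,.0177],252.55)
"
```

```text
t 20.57 hx -105.32 hy -0.98 pinz 104.45 F hx 0.20 hy -0.58 z -0.48 psi -107.52 open 17.51 T [-0.09  0.12 -0.  ]
t 20.57 pos [0.4735 0.2261 0.0591] psi -107.52 q [ 0.75  0.35 -0.41 -0.   -0.81  0.51] F [ 0.02 -0.62 -0.48] T [-0.09  0.12 -0.  ] open 17.51
shift mm [ 0.3 -1.  41.4] rot [ 0.001  0.001 -0.007]
```

servo_tool(hand=[-1,-1,-1,-1,-1,-1], xyz=[[0,-0.8,20],[0,-0.8,35],[0,-0.8,41.4],[0,-0.8,41.4],[0,-0.8,41.4],[0,-0.8,41.4]], rotation=[[0,0,0],[0,0,0],[0,0,0],[0,0,0],[0,0,0],[0,0,0]])

```text
time: 21.32
tool_pos: [0.474, 0.2281, 0.0183]
tool_rot: [0.988, -0.152, 0.0, -0.0]
force: [0.1, -0.0, -0.1]
opening: 0.0181
```

```bash
python3 -c "
from h import *
rel();s=snap('side','side9');rel();snap('top','top9');rel();
cv2.imwrite('pics/c9.png',cv2.resize(cv2.imread('pics/side9.png')[180:290,130:270],None,fx=5.5,fy=5.4,interpolation=2))
cv2.imwrite('pics/c9t.png',cv2.resize(cv2.imread('pics/top9.png')[135:220,120:220],None,fx=7,fy=7,interpolation=2))
"
```

```text
t 21.32 hx -105.47 hy 1.08 pinz 63.57 F hx 0.08 hy 0.01 z -0.07 psi -107.43 open 18.06 T [-0.07  0.14 -0.05]
t 21.38 hx -105.50 hy 1.00 pinz 63.53 F hx 0.51 hy -0.16 z -1.07 psi -107.43 open 17.94 T [-0.05  0.19 -0.01]
t 21.43 hx -105.58 hy 0.93 pinz 63.47 F hx 0.06 hy -0.45 z -1.04 psi -107.43 open 17.65 T [-0.04  0.13 -0.01]
```

View pics/c9.png

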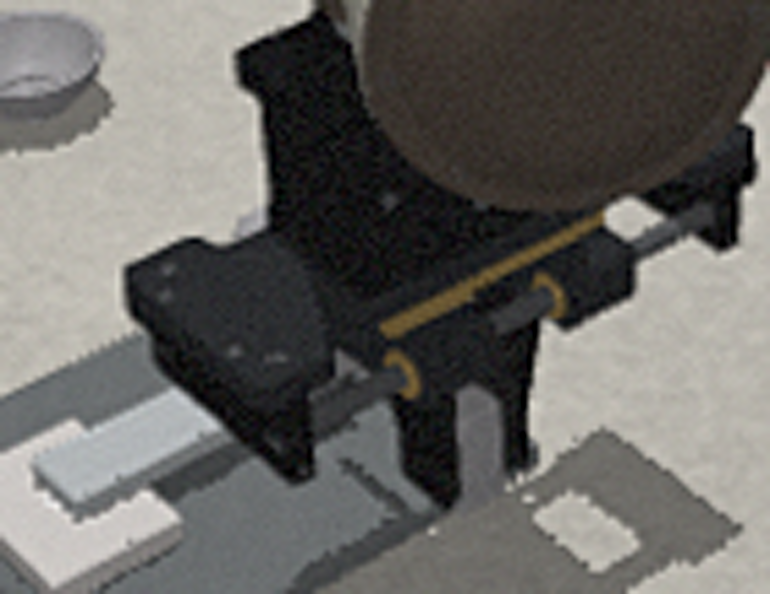

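View pics/c9t.png

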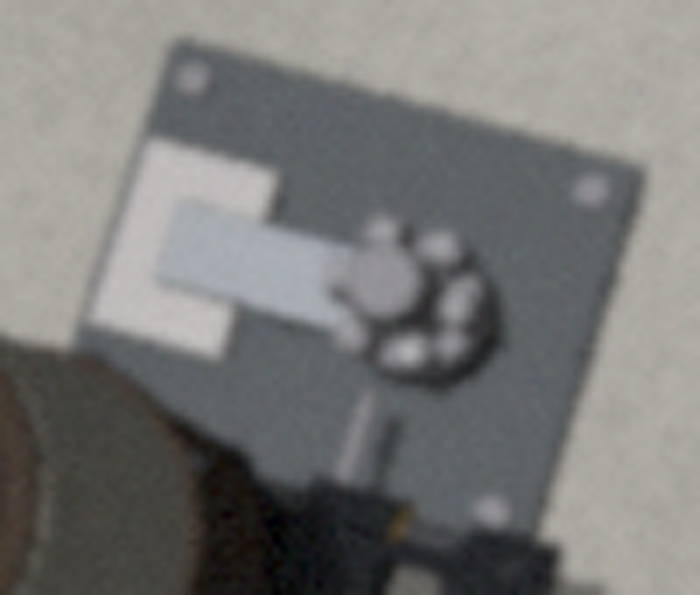

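Run:
```python
from h import *
s=load('top9')
f=lambda a,b:(120+a/7-.43,135+b/7-.43)
# subpixel pin centre per row
g=s['pixels'].astype(float).mean(2)
L=[]
for v in range(193,202):
    u0=120+ (372-(v-191)*7*27/78)/7-.43; us=np.arange(int(round(u0))-2,int(round(u0))+3); w=np.clip(g[v,us]-g[v,us].min()-6,0,None)
    L.append(onz(s,(us*w).sum()/w.sum(),v,.0635))
L=np.array(L)
print('pin hx,hy:',((L-C)@np.c_[X,Y]*1e3).round(2).tolist())
for n,a,b,z in(('tip',373,390,.0635),('spindle',384,280,.096)):
    p=onz(s,*f(a,b),z)-C;print(n,p@X*1e3,p@Y*1e3)
pl=np.array([.58548,.22897,0])-C;print('plate',pl@X*1e3,pl@Y*1e3-35)
# spindle disc centroid
hs=s['pixels'][160:190,160:190].astype(float).mean(2)
rel();
```

```text
pin hx,hy: [[-39.77, 1.03], [-42.11, 0.66], [-44.6, 0.77], [-47.12, 1.02], [-49.52, 0.86], [-51.92, 0.72], [-54.3, 0.51], [-56.85, 0.88], [-59.32, 0.96]]
tip -32.71085637491463 -0.33824044457466707
spindle 0.20320657240295537 -1.895112516938999
plate 0.5980769999999642 0.3786620000000056
t 21.43 hx -105.58 hy 0.93 pinz 63.47 F hx 0.06 hy -0.45 z -1.04 psi -107.43 open 17.65 T [-0.04  0.13 -0.01]
```

servo_tool(hand=[-1,-1,-1,-1,-1], xyz=[[6,0.9,0],[14,0.9,0],[20,0.9,0],[20,0.9,0],[20,0.9,0]], rotation=[[0,0,0],[0,0,0],[0,0,0],[0,0,0],[0,0,0]])

```text
time: 22.05
tool_pos: [0.4924, 0.2207, 0.0176]
tool_rot: [0.988, -0.152, -0.0, 0.0]
force: [0.5, 0.1, -0.8]
opening: 0.0175
```

```bash
python3 -c "
from h import *
rel()"
```

```text
t 22.05 hx -85.73 hy -0.40 pinz 62.93 F hx 0.46 hy 0.27 z -0.80 psi -107.45 open 17.54 T [-0.09  0.15 -0.  ]
```

servo_tool(hand=[-1,-1,-1,-1], xyz=[[1,0,0],[2,0,0],[2.5,0,0],[2.5,0,0]], rotation=[[0,0,0],[0,0,0],[0,0,0],[0,0,0]], grip_force=12)

```text
time: 22.55
tool_pos: [0.4949, 0.2201, 0.0177]
tool_rot: [0.988, -0.152, -0.0, 0.0]
force: [0.7, -0.4, -0.9]
opening: 0.018
```

```bash
python3 -c "
from h import *
rel()"
```

```text
t 22.55 hx -83.20 hy -0.24 pinz 63.01 F hx 0.81 hy -0.17 z -0.93 psi -107.44 open 17.98 T [-0.04  0.1  -0.02]
```

servo_tool(hand=[-1,-1,-1,-1], xyz=[[0.7,0,0],[1.2,0,0],[1.2,0,0],[1.2,0,0]], rotation=[[0,0,0],[0,0,0],[0,0,0],[0,0,0]])

```text
time: 23.05
tool_pos: [0.4959, 0.2197, 0.0177]
tool_rot: [0.988, -0.152, -0.0, 0.0]
force: [0.4, 0.4, -0.9]
opening: 0.0176
```

```bash
python3 -c "
from h import *
rel()"
```

```text
t 23.05 hx -82.08 hy -0.33 pinz 62.98 F hx 0.29 hy 0.50 z -0.85 psi -107.44 open 17.6 T [0.02 0.37 0.01]
```

servo_tool(hand=[-1,-1,-1], xyz=[[0.8,0,0],[0.8,0,0],[0.8,0,0]], rotation=[[0,0,0],[0,0,0],[0,0,0]])

```text
time: 23.42
tool_pos: [0.4967, 0.2194, 0.0176]
tool_rot: [0.988, -0.152, -0.0, 0.0]
force: [-0.0, 0.2, -2.5]
opening: 0.018
```

```bash
python3 -c "
from h import *
rel()"
```

```text
t 23.43 hx -81.20 hy -0.38 pinz 62.94 F hx -0.07 hy 0.14 z -2.52 psi -107.45 open 17.97 T [-0.14  0.26 -0.05]
```

servo_tool(hand=[-1,-1,-1], xyz=[[1,0,0],[1,0,0],[1,0,0]], rotation=[[0,0,0],[0,0,0],[0,0,0]])

```text
time: 23.8
tool_pos: [0.4977, 0.2192, 0.0176]
tool_rot: [0.988, -0.152, -0.0, 0.0]
force: [0.7, -0.8, -3.0]
opening: 0.0179
```

```bash
python3 -c "
from h import *
rel();snap('top','top10');rel();snap('top','top10');rel()
cv2.imwrite('pics/c10t.png',cv2.resize(cv2.imread('pics/top10.png')[135:220,120:220],None,fx=7,fy=7,interpolation=2))"
```

```text
t 23.80 hx -80.25 hy -0.31 pinz 62.94 F hx 0.90 hy -0.58 z -2.95 psi -107.44 open 17.85 T [-0.03  0.38 -0.01]
t 23.85 hx -80.25 hy -0.30 pinz 62.95 F hx -0.50 hy -0.63 z -2.65 psi -107.44 open 17.92 T [-0.04  0.41 -0.02]
t 23.90 hx -80.25 hy -0.31 pinz 62.97 F hx -0.24 hy -0.82 z -2.38 psi -107.44 open 18.19 T [-0.06  0.32 -0.02]
```

View pics/c10t.png

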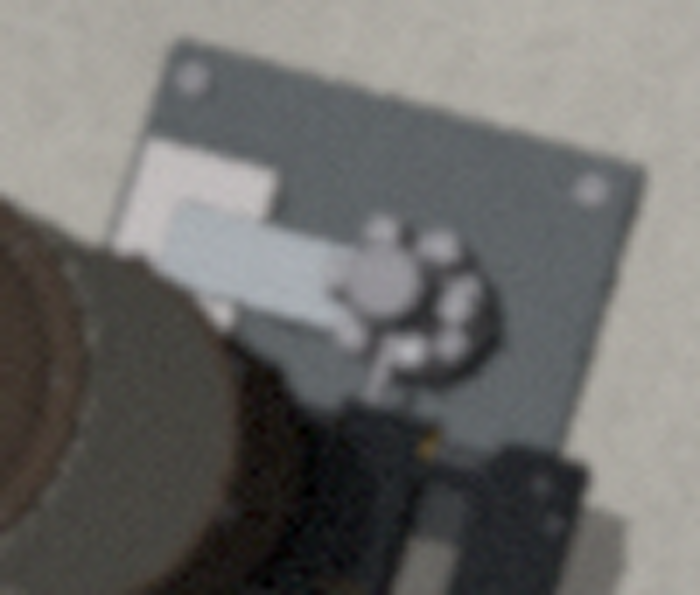

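servo_tool(hand=[-1,-1,-1,-1], xyz=[[0,0,0.4],[0.8,0,0.4],[1.5,0,0.4],[1.5,0,0.4]], rotation=[[0,0,0],[0,0,0],[0,0,0],[0,0,0]])

```text
time: 24.4
tool_pos: [0.4993, 0.2189, 0.0174]
tool_rot: [0.988, -0.152, 0.0, -0.0]
force: [-0.5, -0.2, -1.9]
opening: 0.0181
```

```bash
python3 -c "
from h import *
rel()"
```

```text
t 24.40 hx -78.57 hy -0.10 pinz 62.68 F hx -0.41 hy -0.35 z -1.89 psi -107.43 open 18.06 T [-0.02  0.36 -0.  ]
```

servo_tool(hand=[-1,-1,-1,-1], xyz=[[0,0,0.3],[1,0,0.3],[2,0,0.3],[2,0,0.3]], rotation=[[0,0,0],[0,0,0],[0,0,0],[0,0,0]])

```text
time: 24.9
tool_pos: [0.5014, 0.2183, 0.0172]
tool_rot: [0.988, -0.152, 0.0, -0.0]
force: [0.2, -1.1, -1.5]
opening: 0.018
```

```bash
python3 -c "
from h import *
rel()"
```

```text
t 24.90 hx -76.40 hy -0.02 pinz 62.47 F hx 0.53 hy -0.94 z -1.54 psi -107.44 open 17.99 T [-0.07  0.12  0.03]
```

servo_tool(hand=[-1,-1,-1,-1], xyz=[[1,0,0.2],[2.5,0,0.2],[4,0,0.2],[4,0,0.2]], rotation=[[0,0,0],[0,0,0],[0,0,0],[0,0,0]])

```text
time: 25.4
tool_pos: [0.5051, 0.217, 0.0169]
tool_rot: [0.988, -0.152, 0.0, -0.0]
force: [0.3, -0.0, -0.8]
opening: 0.0181
```

```bash
python3 -c "
from h import *
rel();snap('side','side11');rel()
cv2.imwrite('pics/c11.png',cv2.resize(cv2.imread('pics/side11.png')[180:290,130:270],None,fx=5.5,fy=5.4,interpolation=2))"
```

```text
t 25.40 hx -72.53 hy -0.18 pinz 62.16 F hx 0.32 hy 0.07 z -0.80 psi -107.45 open 18.05 T [-0.03  0.16  0.03]
t 25.45 hx -72.62 hy -0.22 pinz 62.14 F hx -0.31 hy -0.31 z -0.36 psi -107.44 open 18.02 T [-0.03  0.13  0.03]
```

View pics/c11.png

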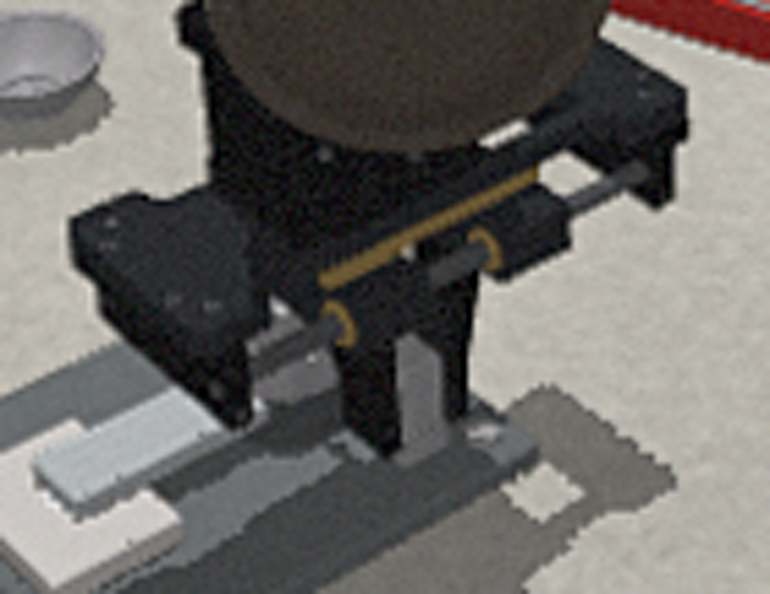

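servo_tool(hand=[-1,-1,-1,-1,-1,-1], xyz=[[2,0,0],[4,0,0],[6,0,0],[8,0,0],[8,0,0],[8,0,0]], rotation=[[0,0,0],[0,0,0],[0,0,0],[0,0,0],[0,0,0],[0,0,0]])

```text
time: 26.2
tool_pos: [0.5125, 0.2146, 0.0168]
tool_rot: [0.988, -0.152, -0.0, 0.0]
force: [0.8, 0.4, -0.4]
opening: 0.0182
```

```bash
python3 -c "
from h import *
rel()"
```

```text
t 26.20 hx -64.73 hy -0.27 pinz 62.11 F hx 0.66 hy 0.63 z -0.43 psi -107.44 open 18.15 T [-0.06  0.16 -0.06]
```

servo_tool(hand=[-1,-1,-1,-1,-1,-1,-1], xyz=[[2,0,0],[4,0,0],[6,0,0],[8,0,0],[10,0,0],[10,0,0],[10,0,0]], rotation=[[0,0,0],[0,0,0],[0,0,0],[0,0,0],[0,0,0],[0,0,0],[0,0,0]])

```text
time: 27.08
tool_pos: [0.522, 0.2116, 0.0168]
tool_rot: [0.988, -0.152, -0.0, 0.0]
force: [-0.6, 0.0, -1.6]
opening: 0.018
```

```bash
python3 -c "
from h import *
rel()"
```

```text
t 27.07 hx -54.73 hy -0.27 pinz 62.10 F hx -0.60 hy -0.16 z -1.63 psi -107.44 open 18.02 T [-0.07  0.14 -0.06]
```

Tip is past the far side of the spindle; keep going.

servo_tool(hand=[-1,-1,-1,-1,-1,-1,-1], xyz=[[2,0,0.1],[4,0,0.1],[6,0,0.1],[8,0,0.1],[10,0,0.1],[10,0,0.1],[10,0,0.1]], rotation=[[0,0,0],[0,0,0],[0,0,0],[0,0,0],[0,0,0],[0,0,0],[0,0,0]])

```text
time: 27.95
tool_pos: [0.5316, 0.2086, 0.0167]
tool_rot: [0.988, -0.152, -0.0, 0.0]
force: [0.6, 0.2, -1.0]
opening: 0.0181
```

```bash
python3 -c "
from h import *
rel()"
```

```text
t 27.95 hx -44.72 hy -0.25 pinz 62.03 F hx 0.51 hy 0.38 z -1.04 psi -107.44 open 18.12 T [-0.08  0.15  0.02]
```

servo_tool(hand=[-1,-1,-1,-1,-1,-1], xyz=[[2,0,0],[4,0,0],[6,0,0],[8,0,0],[8,0,0],[8,0,0]], rotation=[[0,0,0],[0,0,0],[0,0,0],[0,0,0],[0,0,0],[0,0,0]])

```text
time: 28.7
tool_pos: [0.5392, 0.2061, 0.0167]
tool_rot: [0.988, -0.152, -0.0, 0.0]
force: [-0.8, 0.0, -1.5]
opening: 0.0179
```

```bash
python3 -c "
from h import *
rel()"
```

```text
t 28.70 hx -36.72 hy -0.28 pinz 61.99 F hx -0.81 hy -0.23 z -1.54 psi -107.44 open 17.85 T [-0.1   0.14  0.01]
```

servo_tool(hand=[-1,-1,-1,-1], xyz=[[1,0,0],[2,0,0],[2,0,0],[2,0,0]], rotation=[[0,0,0],[0,0,0],[0,0,0],[0,0,0]])

```text
time: 29.2
tool_pos: [0.5404, 0.2058, 0.0167]
tool_rot: [0.988, -0.152, -0.001, 0.0]
force: [-4.6, 2.3, 2.1]
opening: 0.0177
```

```bash
python3 -c "
from h import *
rel()"
```

```text
t 29.20 hx -35.43 hy -0.28 pinz 62.04 F hx -5.10 hy 0.79 z 2.10 psi -107.43 open 17.73 T [0.71 1.48 0.07]
```

servo_tool(hand=[-1,-1,-1], xyz=[[0.7,0,0],[0.7,0,0],[0.7,0,0]], rotation=[[0,0,0],[0,0,0],[0,0,0]])

```text
time: 29.58
tool_pos: [0.5404, 0.2057, 0.0167]
tool_rot: [0.988, -0.152, -0.001, 0.0]
force: [-7.1, 4.0, 2.8]
opening: 0.0179
```

```bash
python3 -c "
from h import *
rel()"
```

```text
t 29.57 hx -35.43 hy -0.32 pinz 62.03 F hx -7.97 hy 1.73 z 2.84 psi -107.43 open 17.87 T [1.11 2.13 0.04]
```

servo_tool(hand=[-1,-1,-1,0.2,0.2,0.2,0.2], xyz=[[-0.8,0,0],[-1.2,0,0],[-1.2,0,0],[-1.2,0,0],[-1.2,0,0],[-1.2,0,0],[-1.2,0,0]], rotation=[[0,0,0],[0,0,0],[0,0,0],[0,0,0],[0,0,0],[0,0,0],[0,0,0]])

```text
time: 30.45
tool_pos: [0.5409, 0.2057, 0.0167]
tool_rot: [0.988, -0.152, 0.0, -0.0]
force: [-0.1, 0.1, 0.9]
opening: 0.0484
```

```bash
python3 -c "
from h import *
rel()
snap('side','side12');snap('top','top12')
cv2.imwrite('pics/c12.png',cv2.resize(cv2.imread('pics/side12.png')[190:280,130:250],None,fx=6.4,fy=6.4,interpolation=2))
cv2.imwrite('pics/c12t.png',cv2.resize(cv2.imread('pics/top12.png')[135:220,120:220],None,fx=7,fy=7,interpolation=2))"
```

```text
t 30.45 hx -34.94 hy -0.23 pinz 62.04 F hx -0.13 hy 0.01 z 0.86 psi -107.45 open 48.41 T [-0.08  0.19 -0.02]
```

View pics/c12.png

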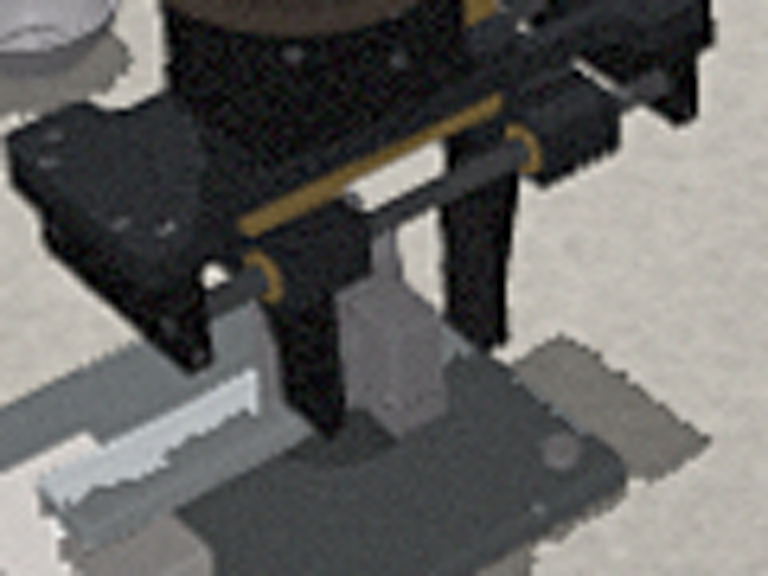

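View pics/c12t.png

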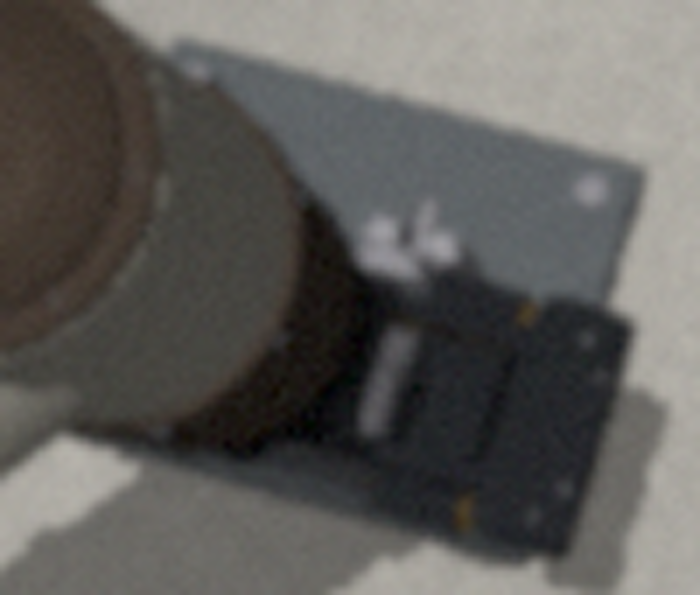

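servo_tool(hand=[0.2,0.2,0.2,0.2,0.2,0.2,0.2,0.2,0.2,0.2], xyz=[[0,0,-10],[0,0,-35],[0,0,-75],[0,0,-110],[-50,0,-120],[-100,0,-120],[-140,0,-120],[-150,0,-120],[-150,0,-120],[-150,0,-120]], rotation=[[0,0,0],[0,0,0],[0,0,0],[0,0,0],[0,0,0],[0,0,0],[0,0,0],[0,0,0],[0,0,0],[0,0,0]])

```text
time: 31.8
tool_pos: [0.3985, 0.2508, 0.1369]
tool_rot: [0.988, -0.152, 0.0, -0.0]
force: [0.7, -0.4, 0.4]
opening: 0.0523
```

```bash
python3 -c "
from h import *
rel()
snap('side','side13');snap('top','top13')
cv2.imwrite('pics/c13.png',cv2.resize(cv2.imread('pics/side13.png')[200:290,120:240],None,fx=6.4,fy=6.4,interpolation=2))
cv2.imwrite('pics/c13t.png',cv2.resize(cv2.imread('pics/top13.png')[135:220,120:220],None,fx=7,fy=7,interpolation=2))"
```

```text
t 31.80 hx -184.33 hy 0.14 pinz 182.22 F hx 0.78 hy -0.15 z 0.44 psi -107.48 open 52.34 T [-0.1   0.16  0.01]
```

View pics/c13.png

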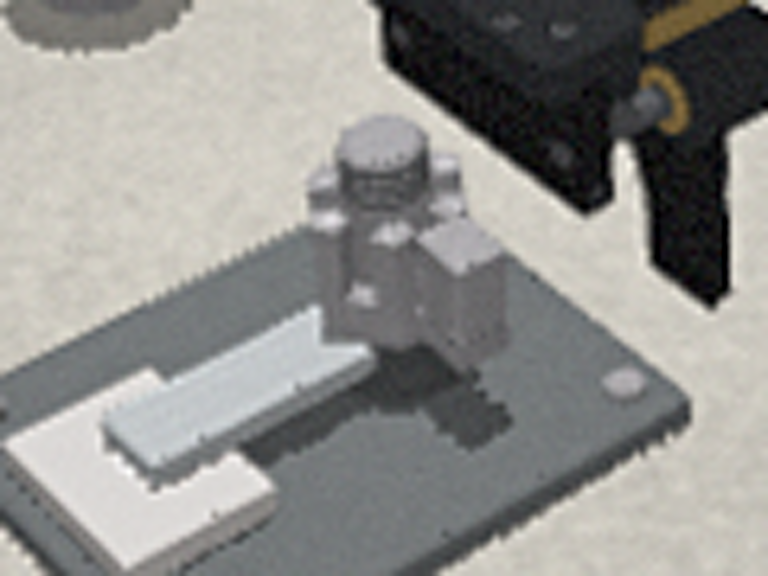

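View pics/c13t.png

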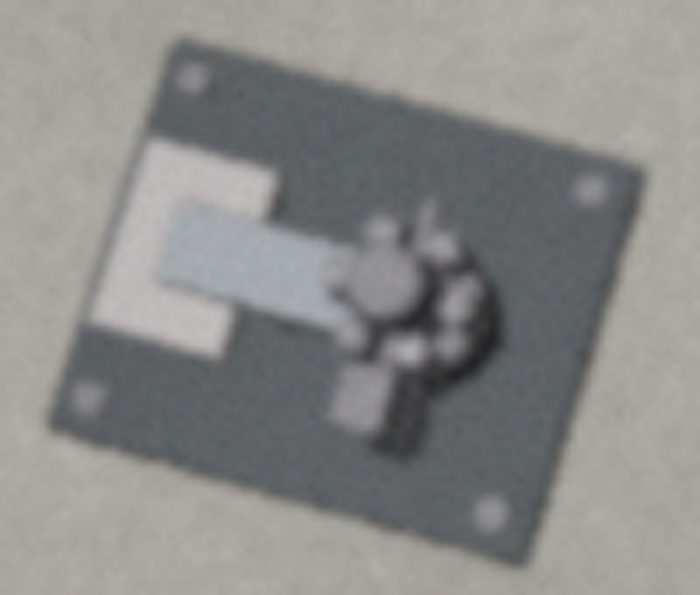

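Run:
```python
from h import *
t=load('top13');s=load('side13')
for S,o,k,pts in((t,(120,135),7,[('head',362,398,.082),('tip',428,203,.062),('spindle',384,281,.096)]),(s,(120,200),6.4,[('head',460,247,.082),('spindle',383,145,.096)])):
    for n,a,b,z in pts:
        p=onz(S,o[0]+a/k-.43,o[1]+b/k-.43,z)-C;print(n,(p@X*1e3).round(2),(p@Y*1e3).round(2))
```

```text
head -37.5 -2.8
tip 33.34 1.51
spindle -0.11 -1.99
head -43.91 3.28
spindle -5.16 1.72
```

servo_tool(hand=[-1,-1,-1,-1,-1,-1,-1,-1,-1], xyz=[[30,0,10],[65,0,20],[95,0,40],[105,0,75],[109,0,105],[109,0,118],[109,0,118],[109,0,118],[109,0,118]], rotation=[[0,0,0],[0,0,0],[0,0,0],[0,0,0],[0,0,0],[0,0,0],[0,0,0],[0,0,0],[0,0,0]], grip_force=10)

```text
time: 33.02
tool_pos: [0.5022, 0.2187, 0.0201]
tool_rot: [0.988, -0.151, 0.001, -0.001]
force: [-0.2, -0.4, 0.6]
opening: 0.0003
```

servo_tool(hand=[-1,-1,-1,-1,-1,-1], xyz=[[5,0,0],[10,0,0],[13,0,0],[15,0,0],[15,0,0],[15,0,0]], rotation=[[0,0,0],[0,0,0],[0,0,0],[0,0,0],[0,0,0],[0,0,0]])

```text
time: 33.78
tool_pos: [0.5158, 0.2135, 0.0187]
tool_rot: [0.988, -0.152, -0.0, 0.0]
force: [-0.1, 0.3, 0.3]
opening: 0.0007
```

```bash
python3 -c "
from h import *
rel()
snap('side','side14')
cv2.imwrite('pics/c14.png',cv2.resize(cv2.imread('pics/side14.png')[190:280,130:250],None,fx=6.4,fy=6.4,interpolation=2))"
```

```text
t 33.77 hx -61.26 hy -0.28 pinz 63.98 F hx -0.22 hy 0.26 z 0.31 psi -107.44 open 0.74 T [-0.09  0.15 -0.01]
```

View pics/c14.png

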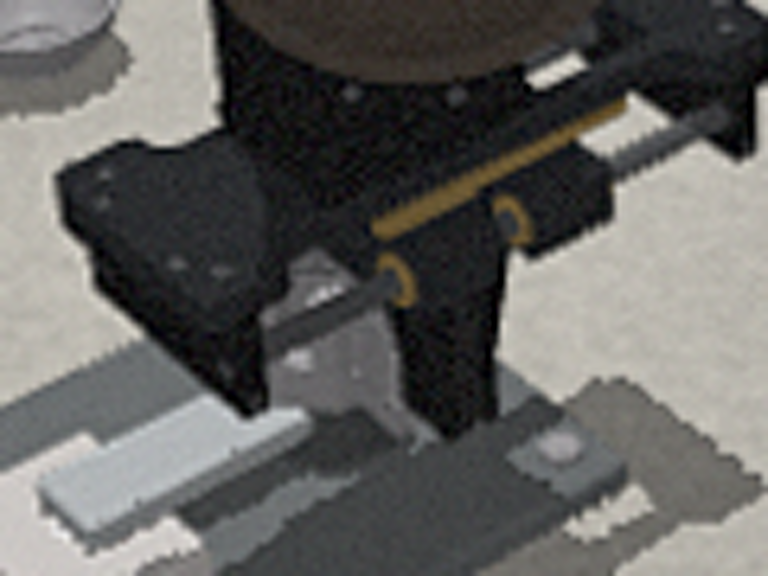

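Advance gently.

servo_tool(hand=[-1,-1,-1,-1], xyz=[[1,0,0],[2,0,0],[3,0,0],[3,0,0]], rotation=[[0,0,0],[0,0,0],[0,0,0],[0,0,0]])

```text
time: 34.33
tool_pos: [0.5183, 0.2127, 0.0188]
tool_rot: [0.988, -0.152, -0.0, 0.0]
force: [-4.0, 1.0, 2.7]
opening: -0.0
```

```bash
python3 -c "
from h import *
rel()"
```

```text
t 34.33 hx -58.65 hy -0.33 pinz 64.10 F hx -4.11 hy -0.21 z 2.73 psi -107.44 open -0.0 T [0.29 0.98 0.04]
```

servo_tool(hand=[-1,-1,-1,-1], xyz=[[0.7,0,0],[1.4,0,0],[1.4,0,0],[1.4,0,0]], rotation=[[0,0,0],[0,0,0],[0,0,0],[0,0,0]])

```text
time: 34.83
tool_pos: [0.5187, 0.2124, 0.019]
tool_rot: [0.988, -0.152, -0.001, 0.0]
force: [-6.1, 2.9, 5.9]
opening: 0.0002
```

```bash
python3 -c "
from h import *
rel()"
```

```text
t 34.83 hx -58.15 hy -0.48 pinz 64.29 F hx -6.73 hy 0.94 z 5.91 psi -107.43 open 0.24 T [0.77 2.11 0.01]
```

servo_tool(hand=[-1,-1,-1,-1,-1,-1,-1,-1,-1], xyz=[[-4,0,0],[-14,0,0],[-40,0,-30],[-80,0,-70],[-115,0,-110],[-125,0,-118],[-125,0,-118],[-125,0,-118],[-125,0,-118]], rotation=[[0,0,0],[0,0,0],[0,0,0],[0,0,0],[0,0,0],[0,0,0],[0,0,0],[0,0,0],[0,0,0]])

```text
time: 35.95
tool_pos: [0.4009, 0.2489, 0.1353]
tool_rot: [0.988, -0.152, -0.001, 0.001]
force: [-0.2, -1.1, -0.0]
opening: 0.0006
```

```bash
python3 -c "
from h import *
rel()
snap('side','side15');snap('top','top15')
def z(n,y,x,o): 
    i=cv2.imread('pics/%s.png'%n)[y:y+45,x:x+52]; i=np.clip((i.astype(float)-30)*1.5,0,255).astype('uint8'); return cv2.resize(i,None,fx=7.5,fy=7.5,interpolation=2)
cv2.imwrite('pics/c15.png',np.hstack([z('side13',212,160,0),z('side15',212,160,0)]))
cv2.imwrite('pics/c15t.png',np.hstack([z('top13',158,158,0),z('top15',158,158,0)]))"
```

```text
t 35.95 hx -181.44 hy -0.94 pinz 180.63 F hx 0.10 hy -1.14 z -0.03 psi -107.51 open 0.6 T [-0.04  0.2  -0.03]
```

View pics/c15.png

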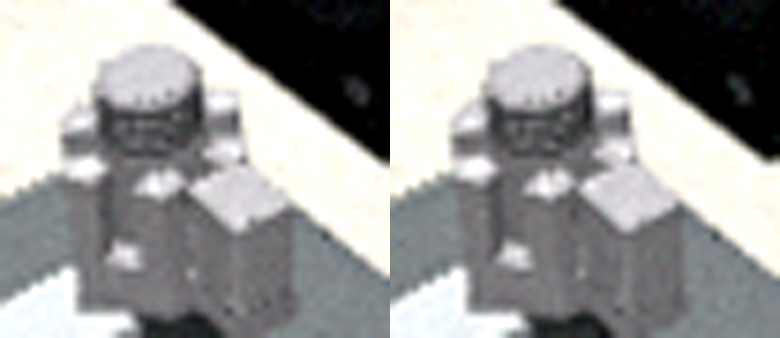

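View pics/c15t.png

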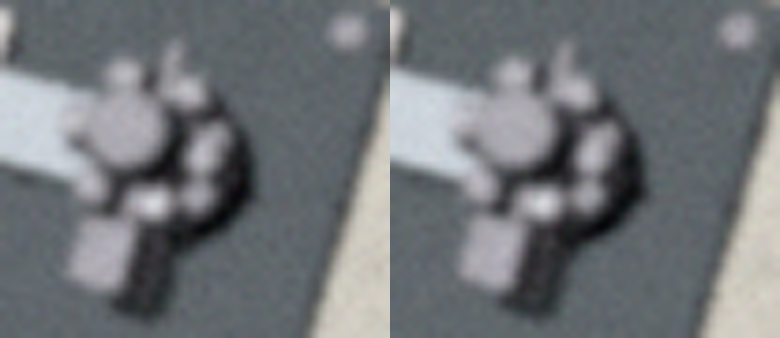

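Run:
```python
from fix import *
import h
t=load('top15');s=load('side15')
# bright-face centroids
def blob(S,u,v,thr,box,off):
    g=S['pixels'].astype(float).mean(2);x0,y0,x1,y1=box
    m=np.zeros(g.shape,np.uint8);m[y0:y1,x0:x1]=(g[y0:y1,x0:x1]>thr)
    n,l,st,c=cv2.connectedComponentsWithStats(m,connectivity=4);k=l[int(round(v)),int(round(u))]
    print(off,'area',st[k] if k else 'bg',c[k]);return c[k]
g=t['pixels'].astype(int).mean(2);print(g[184:200,164:180].astype(int))
g=s['pixels'].astype(int).mean(2);print(g[230:246,183:204].astype(int))
```

```text
[[ 96  95  99 108 114 126 129 115  87  75  99 127 148 153 166 155]
 [ 97  96  99 102 101 103 106  91  69  73 105 130 147 162 171 154]
 [100  98  99 100 100 110 111  99  85  90 115 124 129 138 147 133]
 [ 98  98  95 103 111 126 134 130 124 120 124 118 104 101 105  95]
 [ 96  98  96 100 117 135 141 143 139 139 138 124  99  76  72  69]
 [ 98  99 101 104 120 137 143 144 147 147 143 124  91  70  66  67]
 [ 97  96  99 109 126 139 143 145 148 148 142 118  81  66  68  72]
 [ 96 100 102 117 135 143 146 145 149 152 136 109  74  58  67  61]
 [ 98  99 104 119 140 147 146 147 150 144 130  97  66  61  66  63]
 [100  98 106 122 139 146 144 145 146 139 123  86  62  60  65  64]
 [102 100 101 120 136 138 144 146 148 142 112  74  63  65  69  62]
 [100  99 101 105 115 122 131 140 140 131 104  72  60  67  67  59]
 [101 100 102  98 101 102 111 117 118 106  86  62  63  63  65  61]
 [ 99  97  97 100  98  98  97  99  91  79  68  64  69  70  64  60]
 [ 97  98  95  99  97 100  96  95  85  69  66  61  64  66  60  65]
 [ 96  98  97  98  98 100  97  99  92  85  78  70  67  66  66  71]]
[[ 75  74  84 103 105 136 1
[... 697 characters left out ...]
6 144 169 171 172 176 171 179 171 174 175 171 169 165 193 206
  204 199 200]
 [101  90  95  97 137 163 171 174 177 179 176 174 177 172 160 108 142 185
  205 204 201]
 [102  85  98 103  96 133 163 179 181 175 171 168 165 131 103  91 103 127
  176 201 200]
 [102  93  99 104 105  94 130 166 178 175 140 130 103  98 101  99 111 113
  132 183 194]
 [101 103 105 104 103 104  95 129 156 140 107 100 102 102 101 102 114 113
  110 117 144]
 [ 97 105 105 103 101 105 103 101 105 101 101 104 102 105 103 104 117 113
  117 115  83]
 [104  97 105 105 102 104 108 109 112 106 103 103 105 103 104 103 113 120
  117 118 113]
 [101 101 116 106  98 104 109 106 112 109 101 108 104 105 101  99 117 119
  118 118 119]]
```

Run:
```python
from fix import *
for nt,ns in(('top13','side13'),('top15','side15')):
    t=load(nt);s=load(ns)
    g=t['pixels'].astype(float).mean(2);m=np.zeros(g.shape,np.uint8);m[186:198,165:177]=(g[186:198,165:177]>118);m[186,171:]=0;m[187,174:]=0
    mt=cv2.moments(m,True);ht=(mt['m10']/mt['m00'],mt['m01']/mt['m00']);at=mt['m00']
    g=s['pixels'].astype(float).mean(2);m=np.zeros(g.shape,np.uint8)
    poly=np.array([[185,235.4],[192,232.7],[199.4,238.7],[191,243]]);
    cv2.fillPoly(m,[np.round(poly).astype(np.int32)],1);m&=(g>137).astype(np.uint8);mt=cv2.moments(m,True);hs=(mt['m10']/mt['m00'],mt['m01']/mt['m00'])
    # spindle disc
    a=(120+384/7-.43,135+281/7-.43);b=(120+383/6.4-.42,200+145/6.4-.42)
    H,e1=tri(t,ht,s,hs);S,e2=tri(t,a,s,b);d=H-S
    print(ht,at,hs,H.round(4),e1.round(2),S.round(4),e2.round(2),'head-spindle hx %.2f hy %.2f z %.2f'%(d@X*1e3,d@Y*1e3,d[2]*1e3))
    p=onz(t,120+428/7-.43,135+203/7-.43,.062)-onz(t,*a,.096);print('tip (top cam)',p@X*1e3,p@Y*1e3)
    for z in(.078,.080,.082):
        p=onz(t,*ht,z)-onz(t,*a,.096);q=onz(s,*hs,z)-onz(s,*b,.096);print(z,'top',(p@X*1e3).round(2),(p@Y*1e3).round(2),'side',(q@X*1e3).round(2),(q@Y*1e3).round(2))
```

```text
(170.955223880597, 191.28358208955223) 67.0 (191.8732394366197, 237.54929577464787) [0.5382 0.2056 0.0774] 1.27 [0.5741 0.1944 0.0917] 0.78 head-spindle hx -37.64 hy -0.09 z -14.33
tip (top cam) 33.44927303399869 3.506425514226641
0.078 top -37.02 1.14 side -33.59 -2.8
0.08 top -37.15 0.58 side -35.69 -1.44
0.082 top -37.28 0.02 side -37.78 -0.08
(171.0, 191.0) 63.0 (191.72602739726028, 237.4794520547945) [0.5387 0.2054 0.0772] 1.49 [0.5741 0.1944 0.0917] 0.78 head-spindle hx -37.05 hy -0.04 z -14.46
tip (top cam) 33.44927303399869 3.506425514226641
0.078 top -36.36 1.25 side -33.24 -2.71
0.08 top -36.5 0.68 side -35.34 -1.36
0.082 top -36.63 0.12 side -37.44 -0.0
```

```bash
python3 -c "
from h import *
print(ctrl.job_done()); rel()"
```

```text
the job is handed in; nothing more can be done
None
the job is handed in; nothing more can be done
```

The castle nut is turned to its next slot and the lock pin is through the slot and the cross hole, let go and left there. I handed the job in at about 36 s, with the arm clear of everything.

**Nut:** I gripped it across its flats and turned it about 43° clockwise. Side-camera checks put it within about 1° of lined up, though single readings scattered by up to 4.5°.

**Pin:** The tip found the hole on the first feel, with the hole's centre about 62 mm above the table. The pin slid through with almost no force. The head then met a firm stop, where I pressed with up to 8 N. After letting go, a 6.7 N push on the back of the head moved it only about 0.5 mm.

**Disagreements in the checks:**
- **Finger height:** the fingertips sat about 33 mm higher than the reported tool position. My first grip therefore closed harmlessly on the spindle above the nut. I corrected for this afterwards.
- **Seating of the head:** the cameras place the top of the head about 36.5–37 mm from the spindle axis. An upright, fully seated head would be at 34 mm. The tip shows at about 33.5 mm instead of 36 mm. I put most of this down to the pin drooping in the loose hole, with the foot of the head against the nut. The two firm stops agree with that, but a gap of 1–2 mm at the middle of the head's face cannot be ruled out.

I did not go near the vial, and the instruments looked unmoved while I was working at the tray. I did not measure either again at the end.

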